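# Weigh the scrap tin on the hand scale

### The arm

A 6-joint arm with a two-finger parallel gripper is mounted at the origin on the work surface. World frame = base frame: x ahead of the robot, y to its left, z up, the work surface at z = 0. Lengths are in m, angles in rad, forces in N, time in s.
With the tool pointing down it reaches from about 0.275 to 0.825 m from the base axis. Payload 5.2 kg.
Tool frame: the origin (TCP) lies midway between the tips of the shut fingers; the grasp point (between the pads) lies 19 mm behind it (manip.grasp_offset is the distance from the TCP to the grasp point, in m); z points along the fingers, x is the direction in which the jaws open and shut, and the axes are right-handed (so a half turn about z gives the same grasp; the last joint's range is limited). The gripper opens to 93 mm and grips with 3 to 60 N. Pads are 15 mm wide; open, the fingers measure 128 mm over their backs; the gripper's body (75 mm by 188 mm) begins 65 mm behind the grasp point.
Start: joints at [1.126, 0.259, 1.535, -0, 1.348, -0.203], TCP at [0.132, 0.534, 0.219] pointing down, gripper open.
Joint ranges: [-3.14, 3.14], [-0.91, 2.08], [0.19, 2.58], [-1.22, 4.36], [0.22, 2.71], [-3.12, 3.12]. Speed limits (rad/s): [2.57, 2.57, 3.14, 3.14, 3.14, 3.14].

### API

Orientations are given as a unit quaternion [x, y, z, w].
In Python, from cell import telemetry, eyes, hand_in, manip gives the robot as it stands.
- The arm moves only by the tool play_rows, never from a script. Its arguments are lists of equal length, an entry for each row: "slide": the shift along the tool's x, y, z in mm, a list of three; "turn": the turn about the tool's z in rad. A call has 1 to 20 rows; each row shifts and turns the pose as measured when the row begins, along the tool's axes as they then stand; what a row does not reach is not made up. A row lasts 1/12 s, in which the tool goes at most 41.7 mm and 7.16 degrees, less where a joint would pass 70% of its speed; a pose out of reach is approached as far as the arm can. A call is refused whole if a number of a shift passes 41.7 or a number of a turn 0.125, either way. A call with a gripper value outside its range is refused whole. "grip" is the finger opening in mm, from 0 to 93, set as the call begins (left out, the last holds). The fingers move at their own pace and stop on an object; the grip force is fixed at half the most. Time passes only in rows, so rows that do not move let the fingers close. It gives the time, the measured TCP pose, the force and the opening at its end, in the units of the state.
- telemetry.state(): the state, without advancing time (a new reading comes with each control period).
- eyes.get_image(name): name is "scene" or "top" or "wrist"; returns the picture (384x512x3 uint8, red, green, blue); there is no depth.
- eyes.camera_model(name): a dict with "fx", "fy", "cx", "cy" (pixels), "world_from_camera" (4x4, takes a point from camera to world coordinates); the wrist camera has in their place "T_tool_cam" (4x4, takes a point from camera to tool coordinates, whose origin is the TCP and whose axes are the tool frame's). Camera axes: x right, y down, z forward; pixel columns grow to the right and rows downward; lengths in m; the calibration is good to about 2 mm. The wrist camera is an equidistant fisheye: a pixel r from the principal point sees the ray r / f radians off the axis. A picture is of the moment at which its call begins: read the wrist's pose just before it. camera_model takes no time and is no camera call.
- hand_in(): hands the job in, once; it reports no verdict.
The state is a dict: "time_s": time; "joints": joint angles; "dq": joint speeds; "tau": joint torques, N m; "ee_pos": TCP position; "eef_rot": TCP orientation; "wrist_force": force on the tool from outside, world axes, zero at the start; "torque": the same for the moment, N m; "opening": finger opening in m.
Only numpy, scipy, OpenCV 4.12 (cv2) and the standard library are available. Lean on these libraries where they do the work, as an engineer would, in place of code of your own. Each camera call takes 0.05 s, during which the arm holds its last target.

### The job

Take the hand scale out of its fork stand, catch its hook under the wire bail of the scrap tin, and slowly lift the tin straight up on the scale's spring, without a jerk, until it hangs still about a centimetre clear of the top of its wooden rest. Then hang the scale with the tin back in the fork of the stand, gently, and let go, so that the tin hangs freely and its weight can be read; do not touch the tin with the gripper, and leave the other things on the bench alone.

Things in the scene. Friction and masses are not known exactly. Their poses are not given: they have to be found in the camera images.
- rest: Fixed square wooden block 116 x 116 mm, 30 mm high, with a round recess 83 mm across and 20 mm deep in its top (recess floor 10 mm above the bench). Origin: centre of its underside. z up.
- tin: Round aluminium scrap tin with flat lid, 80 mm across, 70 high, standing in the rest's recess with 1.5 mm clearance all round; contents unknown, 0.25 to 0.75 kg in all. Origin: centre of its foot (underside); z up. A stiff upright bail of 5 mm steel wire arches over the lid in the tin's own y-z plane, its feet 78 mm apart.
- bail_top (a point): Apex of the tin's bail: centre of the wire, 105 mm above the tin's foot, on its axis. The clear gap from lid to wire under the apex is 32 mm; the wire slopes down to both sides (4.5 mm lower 14 mm out, 21 mm lower 36 mm out). Axes as the tin's: the wire crosses along y, so a hook goes under it along x, from either side.
- stand: Fixed fork stand: wooden foot 170 x 110 x 12 mm, two thin steel posts at +x (near face 70 mm from the origin, 84 mm over both), two steel tines along x, 26 mm apart, open at -x, tops 245 mm above the bench. 4 mm high lips on the tines 28 mm before the origin keep the collar in; flared mouth before them, out to 50 mm. Origin: underside of the foot, below the place of the scale's axis.
- scale: Loose hand scale, hanging in the stand by its collar. Grey plastic housing 36 mm (x) x 22 mm (y) x 84 mm high; black collar 40 x 44 x 6 mm, its underside 28 mm above the origin, rests on the tines. Origin: centre of the housing's underside; z up, hook point at +x. With hook 0.19 kg. Lifted 10 mm, over the lips, it comes out to the stand's -x, and goes back in so.
- scale_grip (a point): Where to hold the hand scale: centre of its housing's upper part, 62 mm above the housing's underside, 22 mm below its top and 28 mm above the collar's top. Take it across the 22 mm (fingers closing along its y). Axes as the scale's.
- hook_seat (a point): Lowest point of the inside of the scale's steel hook, where a wire rests; 105.5 mm below the grip with no load, on the scale's axis. Hook wire 5 mm thick (underside 5 mm below this). Hook lies in the scale's x-z plane: shank at x = -13 mm, point at x = +13 mm, its top 10 mm above this; mouth 21 mm wide inside. Moves down with the spring. Axes as the scale's.
- hook (a joint): Extension of the scale's spring in m: 0 = fully up, grows as the hook is pulled down, end stop at 0.070; it must not be drawn hard towards it. 150 N/m, lightly damped (a 0.25 kg load draws about 0.018, 0.75 kg about 0.051 with the hook); its own hook draws 0.002.
- plain_tin: Bystander: a plain lidded tin without bail, 68 mm across, 58 high. Origin at its underside.
- mandrel: Bystander: a steel ring mandrel standing up, 44 mm foot, 120 high. Origin at its underside.
- bangle_a: Bystander: a flat steel bangle, 68 mm across. Origin at its underside.
- bangle_b: Bystander: a brass bangle, 62 mm across. Origin at its underside.
- hammer: Bystander: a hammer, 160 mm long. Origin at its underside.
- file: Bystander: a needle file with wooden handle, 180 mm long. Origin at its underside.
- bench_block: Bystander: a steel bench block 70 x 70 x 22 mm. Origin at its underside.

How it is judged:
On the way, in this order (a step that is already met when the one before it is completed fails the run):
1. the scale is taken out of its stand (horizontal distance between scale and stand above 0.06 m), for 0.1 s.
2. the hook is under the bail and takes part of the weight while the tin still stands in its rest (distance between hook_seat and bail_top below 0.01 m and value of joint hook above 0.005 m and z of tin in the frame of rest below 0.016 m), for 0.1 s.
3. the tin hangs level and still on the scale over its rest, its foot 4 to 18 mm above the rest's top (value of joint hook above 0.01 m and distance between hook_seat and bail_top below 0.01 m and angle between tin's own z axis and vertical below 0.2 rad and z of tin in the frame of rest between 0.034 and 0.048 m and horizontal distance between tin and rest below 0.03 m and linear speed of tin below 0.04 m/s), for 0.5 s.
At the end, for the whole second after the job is handed in: The scale hangs upright (0.15 rad) in the fork, axis within 15 mm of its place, housing underside 212 to 221 mm up; the tin hangs from its hook (seat within 10 mm of the bail's apex, spring drawn over 10 mm, tilt under 0.2 rad), clear of the foot, swinging slower than 0.08 m/s; released (value of joint hook above 0.01 m and distance between hook_seat and bail_top below 0.01 m and angle between tin's own z axis and vertical below 0.2 rad and horizontal distance between scale and stand below 0.015 m and z of scale in the frame of stand between 0.212 and 0.221 m and angle between scale's own z axis and vertical below 0.15 rad and height (world z) of tin above 0.016 m and contact force between tin and stand below 0.5 N and linear speed of tin below 0.08 m/s and linear speed of scale below 0.03 m/s); the robot touches nothing.
It fails at once if the scale's spring is drawn beyond 65 mm (overloaded) (value of joint hook above 0.065 m).
It fails at once if the scale pulls or presses on the tin with more than 10 N, or on the stand with more than 40 N (contact force between scale and tin above 10 N or contact force between scale and stand above 40 N).
It fails at once if the tin is snatched up out of its rest (faster than 0.15 m/s), or at any time tipped by more than 0.4 rad ((linear speed of tin above 0.15 m/s and horizontal distance between tin and rest below 0.01 m and z of tin in the frame of rest below 0.05 m) or angle between tin's own z axis and vertical above 0.4 rad).
It fails at once if the gripper touches the tin (contact force between any of the fingers, the arm and tin above 0.5 N).
It fails at once if a bystander is moved by more than 30 mm (distance of any of plain_tin, mandrel, bangle_a, bangle_b, hammer, file, bench_block from where it was at the start of the episode above 0.03 m).
It also fails if it takes over 72 s, if anything falls off the work surface, if the arm or the gripper's body presses on something with over 40 N, if the wrist force passes 120 N, or if a joint passes its speed limit or range.

## Working session

There is one attempt and no reset: what is moved stays moved. The work goes in short steps, Python scripts to look and compute and a tool call to move; the robot and the scene stay as the last step left them, time stands still between calls to the robot, and variables do not carry over. Pictures are saved under pics/ and viewed, and the job is handed in when it is done.

Besides the shell and the picture viewer there is one more tool, called by a JSON object that holds its "fn" and its "kwargs", one argument or row to a line. play_rows: Moves the arm, as the interface text tells. Its arguments: {"type":"object","properties":{"slide":{"type":"array","items":{"type":"array","items":{"type":"number"}}},"turn":{"type":"array","items":{"type":"number"}},"grip":{"type":"number"}},"required":["slide","turn"]}

```bash
ls; mkdir -p pics; cat > h.py <<'E'
import numpy as np, cv2
from cell import telemetry, eyes, hand_in, manip
from scipy.spatial.transform import Rotation as R
def save(n,im): cv2.imwrite('pics/'+n+'.png', cv2.cvtColor(im,cv2.COLOR_RGB2BGR))
E
python3 - <<'E'
from h import *
s=telemetry.state()
for k,v in s.items(): print(k,np.round(v,4))
print(manip.grasp_offset)
for n in ['scene','top','wrist']:
    im=eyes.get_image(n); save(n+'0',im); np.save('pics/'+n+'0.npy',im)
    m=eyes.camera_model(n); print(n,{k:np.round(v,4).tolist() for k,v in m.items()})
E
```

```text
pics
time_s 0.0
joints [ 1.1262  0.2593  1.5361  0.      1.348  -0.2028]
dq [ 0.0023 -0.0005  0.0017  0.0007  0.0009 -0.0018]
tau [ 4.00000e-04 -4.37308e+01 -2.84009e+01  7.18000e-02  4.12000e-02
 -1.00000e-04]
ee_pos [0.1314 0.5335 0.2178]
eef_rot [ 7.872e-01  6.166e-01 -8.000e-04  4.000e-04]
wrist_force [0.6173 0.605  0.0202]
torque [ 0.0152 -0.0245 -0.0726]
opening 0.0929
0.0188
scene {'fx': 457.3952, 'fy': 457.3952, 'cx': 250.6985, 'cy': 187.8653, 'world_from_camera': [[0.4029, 0.5949, -0.6955, 1.578], [0.9152, -0.2606, 0.3073, -0.4754], [0.0016, -0.7604, -0.6495, 1.1133], [0.0, 0.0, 0.0, 1.0]]}
top {'fx': 466.2656, 'fy': 466.2656, 'cx': 257.5422, 'cy': 192.7388, 'world_from_camera': [[0.0175, -0.9705, 0.2404, 0.276], [-0.9998, -0.0181, -0.0001, -0.0208], [0.0045, -0.2403, -0.9707, 1.4763], [0.0, 0.0, 0.0, 1.0]]}
wrist {'fx': 297.3186, 'fy': 297.3186, 'cx': 258.915, 'cy': 191.9938, 'T_tool_cam': [[1.0, -0.0003, 0.0, -0.0006], [0.0003, 0.9567, 0.2911, -0.0814], [-0.0001, -0.2911, 0.9567, -0.167], [0.0, 0.0, 0.0, 1.0]]}
```

View pics/scene0.png

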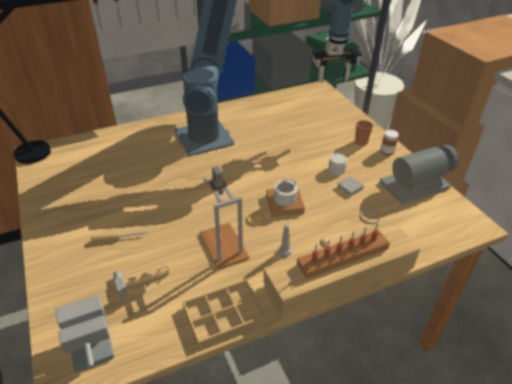

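View pics/top0.png

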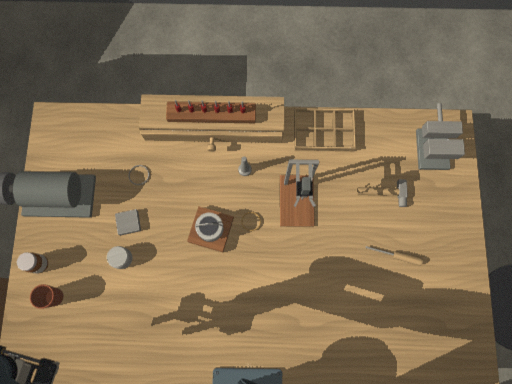

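View pics/wrist0.png

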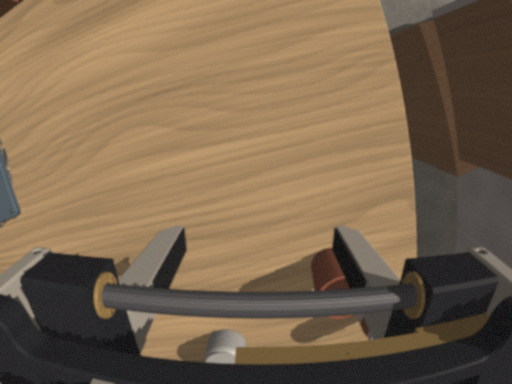

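The scene shows the stand at about (225,225) and the tin in its rest at about (286,195). The top view shows the stand foot at (298,200), the scale at (306,187) and the tin at (209,226). I'll zoom in on those areas.

```bash
python3 - <<'E'
from h import *
a=np.load('pics/top0.npy'); b=np.load('pics/scene0.npy')
c1=cv2.resize(a[145:260,180:330],None,fx=5,fy=5,interpolation=cv2.INTER_CUBIC)
save('topz',c1)
c2=cv2.resize(b[160:275,190:315],None,fx=5,fy=5,interpolation=cv2.INTER_CUBIC)
save('scz',c2)
E
```

```text
(no output)
```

View pics/topz.png

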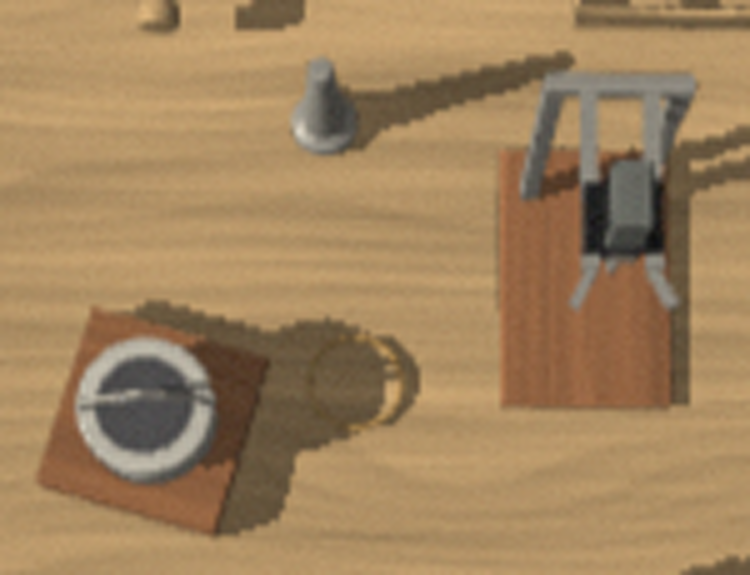

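View pics/scz.png

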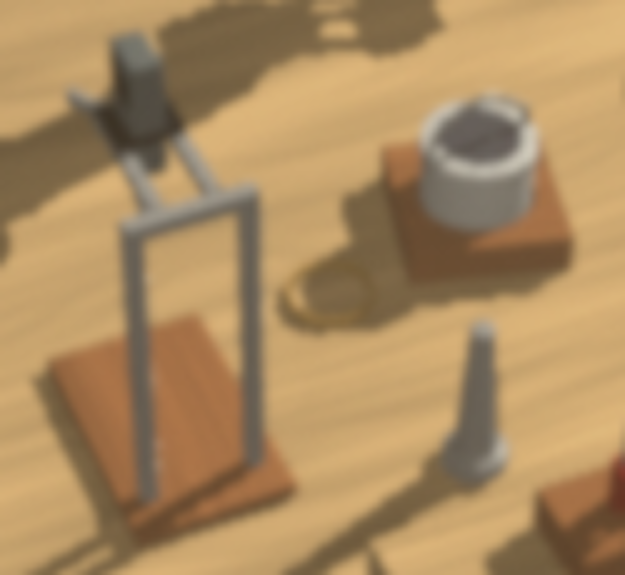

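```bash
cat >> h.py <<'E'
def ray(n,px,m=None):
    m=m or eyes.camera_model(n); T=np.array(m['world_from_camera'])
    d=np.array([(px[0]-m['cx'])/m['fx'],(px[1]-m['cy'])/m['fy'],1.0])
    return T[:3,3],T[:3,:3]@d/np.linalg.norm(d)
def plane(o,d,z): return o+d*(z-o[2])/d[2]
def tri(rs):
    A=np.zeros((3,3));b=np.zeros(3)
    for o,d in rs:
        P=np.eye(3)-np.outer(d,d);A+=P;b+=P@o
    x=np.linalg.solve(A,b)
    return x,[np.linalg.norm((np.eye(3)-np.outer(d,d))@(x-o)) for o,d in rs]
def wray(px,s,m=None):
    m=m or eyes.camera_model('wrist'); T=np.array(m['T_tool_cam'])
    W=np.eye(4);W[:3,:3]=R.from_quat(s['eef_rot']).as_matrix();W[:3,3]=s['ee_pos']
    T=W@T
    u=np.array([(px[0]-m['cx'])/m['fx'],(px[1]-m['cy'])/m['fy']]);r=np.linalg.norm(u)
    d=np.array([*(u*(np.sin(r)/r if r>1e-9 else 1)),np.cos(r)])
    return T[:3,3],T[:3,:3]@d
E
python3 - <<'E'
from h import *
f=lambda p:(p[0]/5+180,p[1]/5+145)
g=lambda p:(p[0]/5+190,p[1]/5+160)
for n,p,z in [('foot NL',(500,150),.012),('foot SL',(500,407),.012),('foot SR',(670,407),.012),('scale topN',(632,160),.301),('scale top S',(630,225),.301),
  ('rest a',(93,308),.03),('rest b',(38,483),.03),('rest c',(215,533),.03),('rest d',(268,355),.03),('bail L',(80,405),.085),('bail R',(213,395),.085),('bail mid',(145,393),.115),('tin lid c',(147,405),.08),('mandrel',(322,140),0),('post bar L',(550,78),.245),('post bar R',(690,80),.245)]:
    print(n,np.round(plane(*ray('top',f(p)),z),4))
print('scene')
for n,p,z in [('foot',(52,362),.012),('foot',(195,316),.012),('foot',(297,488),.012),('foot',(140,540),.012),('scale top',(131,42),.301),('tin c',(480,130),.08)]:
    print(n,np.round(plane(*ray('scene',g(p)),z),4))
print(tri([ray('top',f((631,193))),ray('scene',g((133,47)))]))
print(tri([ray('top',f((145,405))),ray('scene',g((480,132)))]))
E
```

```text
foot NL [ 0.6996 -0.0933  0.012 ]
foot SL [ 0.5297 -0.0943  0.012 ]
foot SR [ 0.5317 -0.2025  0.012 ]
scale topN [ 0.6119 -0.1482  0.301 ]
scale top S [ 0.5767 -0.1469  0.301 ]
rest a [0.5854 0.165  0.03  ]
rest b [0.4734 0.1939 0.03  ]
rest c [0.4443 0.0827 0.03  ]
rest d [0.5571 0.0532 0.03  ]
bail L [0.5136 0.1629 0.085 ]
bail R [0.5212 0.0829 0.085 ]
bail mid [0.5164 0.1209 0.115 ]
tin lid c [0.5152 0.123  0.08  ]
mandrel [0.7078 0.0235 0.    ]
post bar L [ 0.6742 -0.1092  0.245 ]
post bar R [ 0.6745 -0.1868  0.245 ]
scene
foot [ 0.5402 -0.1995  0.012 ]
foot [ 0.5382 -0.0964  0.012 ]
foot [ 0.706  -0.0941  0.012 ]
foot [ 0.7055 -0.1993  0.012 ]
scale top [ 0.5892 -0.1472  0.301 ]
tin c [0.5116 0.1306 0.08  ]
(array([ 0.59396651, -0.1476539 ,  0.30089283]), [np.float64(9.743072515671199e-05), np.float64(9.743072515667121e-05)])
(array([0.51564473, 0.12601398, 0.08244178]), [np.float64(0.0021779178322614548), np.float64(0.0021779178322614964)])
```

{"fn": "play_rows", "kwargs": {
  "slide": [
    [0, 0, -10],
    [-10, 10, -10],
    [-20, 20, -10],
    [-27, 23, -5],
    [-27, 23, -5],
    [-27, 23, -5],
    [-27, 23, -5],
    [-27, 23, -5],
    [-27, 23, -5],
    [-27, 23, -5],
    [-27, 23, -5],
    [-27, 23, -3],
    [-27, 23, -3],
    [-27, 23, -3],
    [-27, 23, -3],
    [-27, 23, 0],
    [-27, 23, 0],
    [-20, 15, 0],
    [-10, 8, 0],
    [0, 0, 0]
  ],
  "turn": [-0.12, -0.12, 0, 0, 0, 0, 0, 0, 0, 0, 0, 0, 0, 0, 0, 0, 0, 0, 0, 0]
}}

```text
time_s: 1.82
ee_pos: [0.5236, 0.0765, 0.298]
eef_rot: [0.701, 0.713, -0.005, 0.0]
wrist_force: [0.2, 0.5, -0.2]
opening: 0.093
```

```bash
python3 - <<'E'
from h import *
s=telemetry.state(); im=eyes.get_image('wrist'); save('w1',im); np.savez('pics/w1.npz',im=im,p=s['ee_pos'],q=s['eef_rot'])
print(s['ee_pos'],s['eef_rot'])
E
```

```text
[0.52356656 0.07648809 0.29800893] [ 7.01466368e-01  7.12684071e-01 -5.12866857e-03  2.13880822e-04]
```

View pics/w1.png

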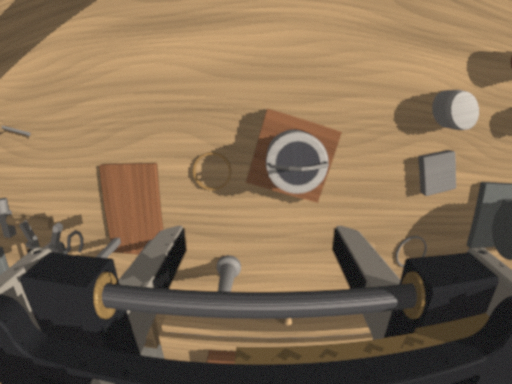

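The wrist view shows the tin at about (297,162), its bail running nearly left to right, and the stand foot at (130,205). I'll take a closer second view.

{"fn": "play_rows", "kwargs": {
  "slide": [
    [10, -8, 15],
    [10, -10, 20],
    [10, -10, 20],
    [10, -8, 20],
    [6, -4, 13],
    [0, 0, 0],
    [0, 0, 0]
  ],
  "turn": [0, 0, 0, 0, 0, 0, 0]
}}

```text
time_s: 2.45
ee_pos: [0.4718, 0.1334, 0.2079]
eef_rot: [0.699, 0.715, -0.004, -0.002]
wrist_force: [0.9, -0.2, 0.5]
opening: 0.0928
```

```bash
python3 - <<'E'
from h import *
s=telemetry.state(); im=eyes.get_image('wrist'); save('w2',im); np.savez('pics/w2.npz',im=im,p=s['ee_pos'],q=s['eef_rot'])
print(s['ee_pos'],s['eef_rot'],s['time_s'])
a=np.load('pics/w1.npz')['im']
save('w1z',cv2.resize(a[95:215,235:355],None,fx=5,fy=5,interpolation=cv2.INTER_CUBIC))
save('w2z',cv2.resize(im[60:260,160:360],None,fx=3,fy=3,interpolation=cv2.INTER_CUBIC))
E
```

```text
[0.47177515 0.1333689  0.20788922] [ 0.69864048  0.71545772 -0.00419358 -0.00203565] 2.45
```

View pics/w2.png

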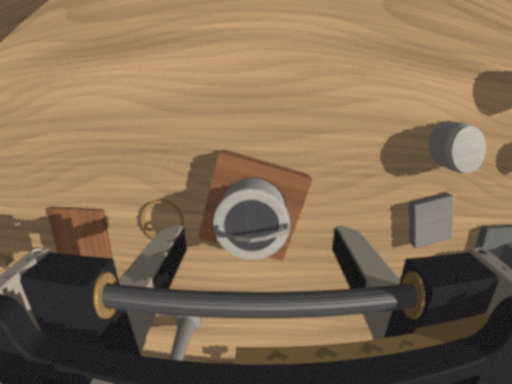

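View pics/w1z.png

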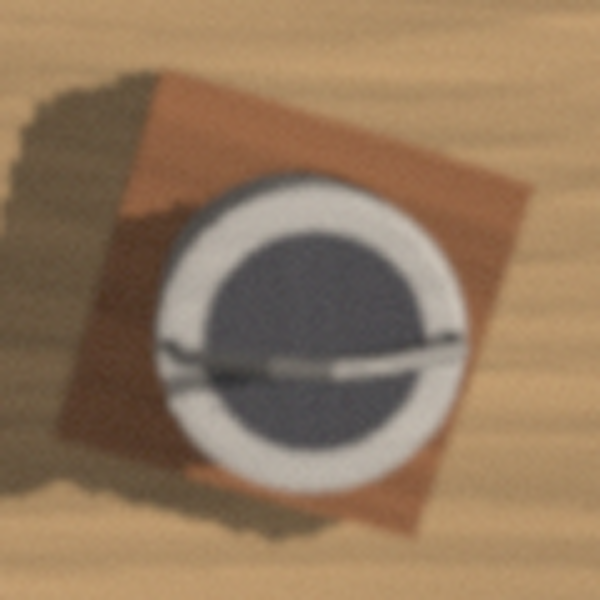

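View pics/w2z.png

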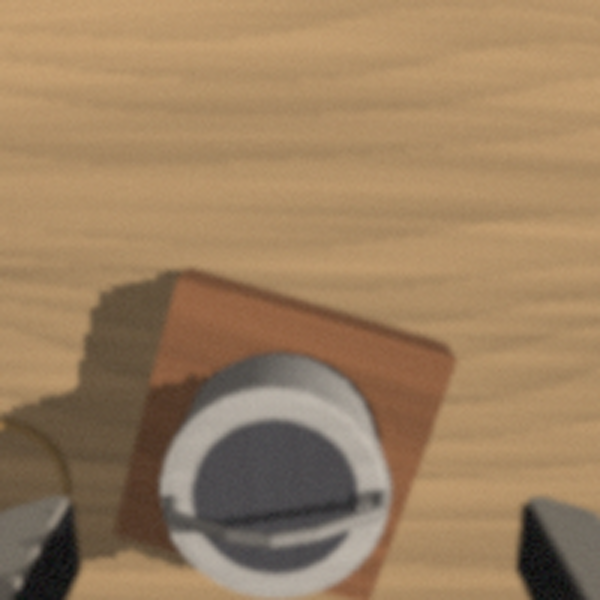

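```bash
python3 - <<'E'
from h import *
m=eyes.camera_model('wrist')
C={}
for n,(r0,r1,c0,c1) in {'w1':(95,215,235,355),'w2':(170,262,205,300)}.items():
    d=np.load(f'pics/{n}.npz'); im=d['im'][r0:r1,c0:c1].astype(int)
    mask=((im.min(2)>125)&(im.max(2)-im.min(2)<25)).astype(np.uint8)
    cs,_=cv2.findContours(mask,cv2.RETR_EXTERNAL,cv2.CHAIN_APPROX_NONE)
    c=max(cs,key=cv2.contourArea); e=cv2.fitEllipse(cv2.convexHull(c)); print(n,e,e[0][0]+c0,e[0][1]+r0)
    C[n]=((e[0][0]+c0,e[0][1]+r0),{'ee_pos':d['p'],'eef_rot':d['q']})
s1=C['w1'][1];s2=C['w2'][1]
for n in C: print(n,np.round(plane(*wray(C[n][0],C[n][1],m),.08),4))
print('lid',tri([wray(C['w1'][0],s1,m),wray(C['w2'][0],s2,m)]))
f1=lambda p:(p[0]/5+235,p[1]/5+95); f2=lambda p:(p[0]/3+160,p[1]/3+60)
for n,a,b in [('footL',(168,347),(167,508)),('footR',(458,342),(376,497)),('apex',(313,369),(270,541))]:
    print(n,tri([wray(f1(a),s1,m),wray(f2(b),s2,m)]))
for n,a in [('footL',(168,347)),('footR',(458,342))]: print(n,plane(*wray(f1(a),s1,m),.084))
for n,b in [('footL',(167,508)),('footR',(376,497))]: print(n,plane(*wray(f2(b),s2,m),.084))
print('apex',plane(*wray(f1((313,369)),s1,m),.115),plane(*wray(f2((270,541)),s2,m),.115))
for n,a in [('a',(163,70)),('b',(532,187)),('c',(415,535)),('d',(57,435))]: print('rest',n,plane(*wray(f1(a),s1,m),.03))
E
```

```text
w1 ((62.014305114746094, 60.29203796386719), (45.55012512207031, 57.83558654785156), 91.49314880371094) 297.0143051147461 155.2920379638672
w2 ((47.76002502441406, 50.94860076904297), (72.1171875, 78.64949035644531), 52.55290985107422) 252.76002502441406 220.94860076904297
w1 [0.5063 0.1243 0.08  ]
w2 [0.5113 0.1268 0.08  ]
lid (array([0.50581597, 0.12502396, 0.09018802]), [np.float64(0.002319113151086752), np.float64(0.0023191131510868204)])
footL (array([0.51797253, 0.08735429, 0.08900926]), [np.float64(0.0006590118835413522), np.float64(0.0006590118835412661)])
footR (array([0.51432298, 0.16252818, 0.08562535]), [np.float64(0.001210450789732337), np.float64(0.001210450789732445)])
apex (array([0.51906684, 0.12347904, 0.10975376]), [np.float64(0.0016701314498678852), np.float64(0.0016701314498680216)])
footL [0.51855605 0.08697204 0.084     ]
footR [0.51525363 0.16400006 0.084     ]
footL [0.52061603 0.08710358 0.084     ]
footR [0.514304   0.16164328 0.084     ]
apex [0.51708131 0.12133357 0.115     ] [0.51750936 0.12501932 0.115     ]
rest a [0.44700566 0.08536508 0.03      ]
rest b [0.47730221 0.19659695 0.03      ]
rest c [0.58706861 0.16732653 0.03      ]
rest d [0.55695296 0.05555989 0.03      ]
```

{"fn": "play_rows", "kwargs": {
  "slide": [
    [0, 0, -20],
    [-8, 3, -30],
    [-15, 6, -30],
    [-20, 8, -30],
    [-25, 10, -25],
    [-28, 11, -25],
    [-28, 11, -20],
    [-28, 11, -12],
    [-28, 11, -4],
    [-28, 11, 0],
    [-28, 11, 0],
    [-25, 11, 0],
    [-15, 7, 0],
    [-8, 3, 0],
    [0, 0, 0],
    [0, 0, 0]
  ],
  "turn": [0, 0, 0, 0, 0, 0, 0, 0, 0, 0, 0, 0, 0, 0, 0, 0]
}}

```text
time_s: 3.83
ee_pos: [0.6001, -0.1596, 0.4375]
eef_rot: [0.697, 0.717, 0.003, 0.013]
wrist_force: [0.4, 0.4, 0.5]
opening: 0.0928
```

```bash
python3 - <<'E'
from h import *
s=telemetry.state(); im=eyes.get_image('wrist'); save('w3',im); np.savez('pics/w3.npz',im=im,p=s['ee_pos'],q=s['eef_rot'])
print(s['ee_pos'],s['eef_rot'],s['time_s'])
save('w3z',cv2.resize(im[100:300,160:360],None,fx=3,fy=3,interpolation=cv2.INTER_CUBIC))
E
```

```text
[ 0.60014989 -0.1596468   0.43751936] [0.6968671  0.71708365 0.00290897 0.01260213] 3.8333
```

View pics/w3.png

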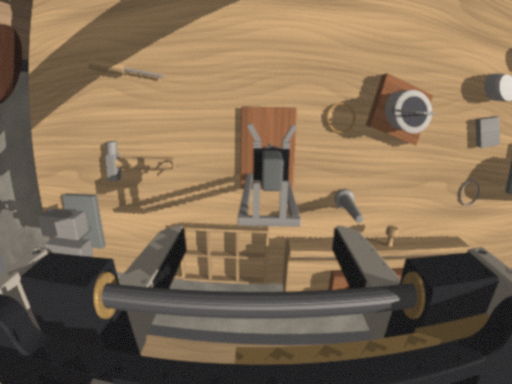

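View pics/w3z.png

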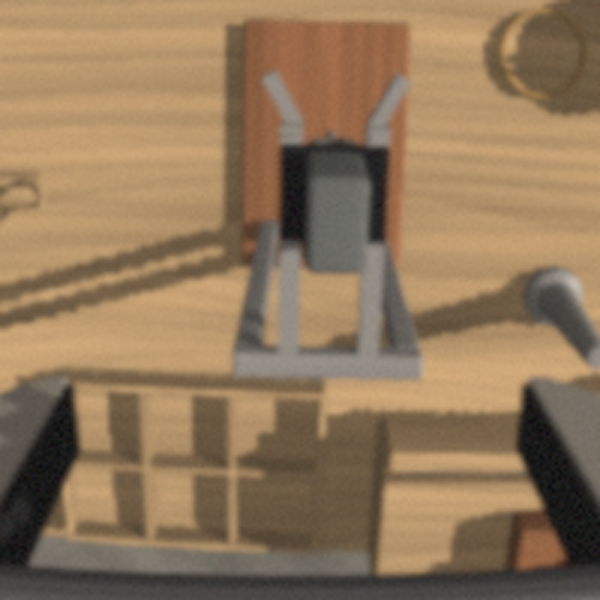

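```bash
python3 - <<'E'
from h import *
m=eyes.camera_model('wrist')
d=np.load('pics/w3.npz'); s={'ee_pos':d['p'],'eef_rot':d['q']}; im=d['im']
Rm=R.from_quat(s['eef_rot']).as_matrix(); print(np.round(Rm,4))
save('w3zz',cv2.resize(im[130:235,230:310],None,fx=7,fy=7,interpolation=cv2.INTER_CUBIC)[:600])
f=lambda p:(p[0]/3+160,p[1]/3+100)
for n,p,z in [('footL',(245,22),.012),('footR',(408,25),.012),('barTL',(237,352),.245),('barTR',(420,350),.245),('tineL',(291,145),.245),('tineR',(378,145),.245),('tineLe',(288,350),.245),('tineRe',(370,350),.245)]:
    print(n,np.round(plane(*wray(f(p),s,m),z),4))
E
```

```text
[[-0.0284  0.9994  0.0221]
 [ 0.9995  0.0287 -0.0134]
 [-0.014   0.0217 -0.9997]]
footL [ 0.5351 -0.2018  0.012 ]
footR [ 0.5334 -0.0949  0.012 ]
barTL [ 0.6682 -0.187   0.245 ]
barTR [ 0.6647 -0.1072  0.245 ]
tineL [ 0.5767 -0.1658  0.245 ]
tineR [ 0.5754 -0.1305  0.245 ]
tineLe [ 0.6665 -0.1648  0.245 ]
tineRe [ 0.6653 -0.1291  0.245 ]
```

View pics/w3zz.png

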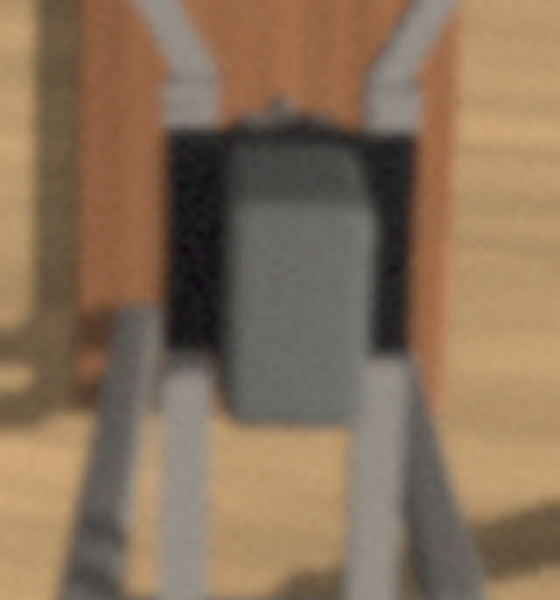

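```bash
python3 - <<'E'
from h import *
m=eyes.camera_model('wrist')
d=np.load('pics/w3.npz'); s={'ee_pos':d['p'],'eef_rot':d['q']}
f=lambda p:(p[0]/7+230,p[1]/7+130)
P=[plane(*wray(f(p),s,m),.301) for p in [(234,200),(375,205),(362,420),(236,420)]]
for p in P: print(np.round(p,4))
print('mean',np.mean(P,0))
for p in [(165,130),(412,130),(410,352),(168,350)]: print('collar',np.round(plane(*wray(f(p),s,m),.251),4))
print(tri([wray(f((302,310)),s,m),ray('top',(306.2,183.6))]), tri([wray(f((302,310)),s,m),ray('scene',(216.6,169.4))]))
E
```

```text
[ 0.5776 -0.158   0.301 ]
[ 0.5776 -0.1372  0.301 ]
[ 0.611  -0.1374  0.301 ]
[ 0.6117 -0.1566  0.301 ]
mean [ 0.59446387 -0.14731846  0.301     ]
collar [ 0.576  -0.1698  0.251 ]
collar [ 0.5746 -0.1276  0.251 ]
collar [ 0.6141 -0.1258  0.251 ]
collar [ 0.6152 -0.1684  0.251 ]
(array([ 0.59360353, -0.14738581,  0.30251286]), [np.float64(4.242763685671387e-05), np.float64(4.24276368566692e-05)]) (array([ 0.59400295, -0.14753346,  0.30092987]), [np.float64(0.0002251510098838103), np.float64(0.00022515100988384473)])
```

{"fn": "play_rows", "kwargs": {
  "slide": [
    [1, -1, 6],
    [2, -1, 12],
    [2, -1, 16],
    [2, -1, 18],
    [2, -1, 18],
    [2, -1, 18],
    [2, -1, 18],
    [1, -1, 14],
    [1, -1, 10],
    [0, 0, 6],
    [0, 0, 0],
    [0, 0, 0]
  ],
  "turn": [0, 0, 0, 0, 0, 0, 0, 0, 0, 0, 0, 0]
}}

```text
time_s: 4.88
ee_pos: [0.5879, -0.1275, 0.2989]
eef_rot: [0.69, 0.724, 0.006, 0.015]
wrist_force: [0.2, -0.5, 0.8]
opening: 0.0929
```

```bash
cat >> h.py <<'E'
def rel(t,s=None):
    s=s or telemetry.state(); Rm=R.from_quat(s['eef_rot']).as_matrix()
    print('t',round(s['time_s'],2),'pos',np.round(s['ee_pos'],4),'yaw x deg',round(np.degrees(np.arctan2(Rm[1,0],Rm[0,0])),2),'toolz',np.round(Rm[:,2],4),'F',np.round(s['wrist_force'],2),'open',round(s['opening'],4))
    if t is not None: print('slide mm',np.round(1000*Rm.T@(np.array(t)-s['ee_pos']),1))
    return Rm
def wshot(n):
    s=telemetry.state(); im=eyes.get_image('wrist'); save(n,im); np.savez(f'pics/{n}.npz',im=im,p=s['ee_pos'],q=s['eef_rot']); return s,im
E
python3 - <<'E'
from h import *
s=telemetry.state(); Rm=R.from_quat(s['eef_rot']).as_matrix()
g=np.array([.5945,-.1475,.279]); rel(g+.0188*Rm[:,2],s)
s,im=wshot('w4')
save('w4z',cv2.resize(im[60:300,160:360],None,fx=3,fy=3,interpolation=cv2.INTER_CUBIC)[:600])
E
```

```text
t 4.88 pos [ 0.5879 -0.1275  0.2989] yaw x deg 92.71 toolz [ 0.0295 -0.0129 -0.9995] F [ 0.17 -0.54  0.8 ] open 0.0929
slide mm [-20.    5.1  39.2]
```

View pics/w4.png

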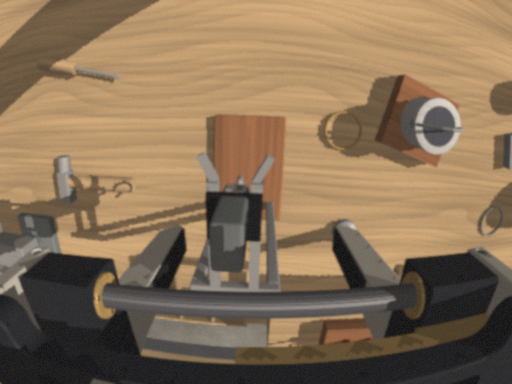

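{"fn": "play_rows", "kwargs": {
  "slide": [
    [0, 0, 0],
    [0, 0, 0]
  ],
  "turn": [0, 0]
}}

```text
time_s: 5.1
ee_pos: [0.5886, -0.1274, 0.3009]
eef_rot: [0.69, 0.724, 0.006, 0.017]
wrist_force: [-0.4, 0.0, 0.3]
opening: 0.0928
```

```bash
python3 - <<'E'
from h import *
s=telemetry.state(); Rm=R.from_quat(s['eef_rot']).as_matrix()
g=np.array([.5945,-.1475,.279]); rel(g+.0188*Rm[:,2],s); print(np.round(s['dq'],3))
E
```

```text
t 5.1 pos [ 0.5886 -0.1274  0.3009] yaw x deg 92.74 toolz [ 0.0324 -0.014  -0.9994] F [-0.37  0.02  0.3 ] open 0.0928
slide mm [-20.    4.3  41.2]
[ 0.002 -0.005 -0.013 -0.002  0.002 -0.001]
```

{"fn": "play_rows", "kwargs": {
  "slide": [
    [-2, 0, 0],
    [-4, 1, 0],
    [-4, 1, 0],
    [-4, 1, 0],
    [-2, 0, 0],
    [-1, 0, 0],
    [0, 0, 0],
    [0, 0, 0]
  ],
  "turn": [0, 0, 0, 0, 0, 0, 0, 0]
}}

```text
time_s: 5.77
ee_pos: [0.5939, -0.148, 0.3033]
eef_rot: [0.69, 0.723, 0.007, 0.018]
wrist_force: [-0.8, 0.2, 0.2]
opening: 0.0933
```

```bash
python3 - <<'E'
from h import *
s=telemetry.state(); Rm=R.from_quat(s['eef_rot']).as_matrix()
g=np.array([.5945,-.1475,.279]); rel(g+.0188*Rm[:,2],s); print(np.round(s['dq'],3))
E
```

```text
t 5.77 pos [ 0.5939 -0.148   0.3033] yaw x deg 92.63 toolz [ 0.0359 -0.0159 -0.9992] F [-0.78  0.22  0.25] open 0.0933
slide mm [ 0.9 -0.2 43.1]
[-0.009  0.003 -0.002  0.     0.001 -0.001]
```

{"fn": "play_rows", "kwargs": {
  "slide": [
    [0, 0, 4],
    [1, 0, 7],
    [0, 0, 8],
    [0, 0, 8],
    [0, 0, 7],
    [0, 0, 5],
    [0, 0, 3],
    [0, 0, 1],
    [0, 0, 0]
  ],
  "turn": [0, 0, 0, 0, 0, 0, 0, 0, 0]
}}

```text
time_s: 6.52
ee_pos: [0.5944, -0.1464, 0.2535]
eef_rot: [0.69, 0.723, 0.006, 0.017]
wrist_force: [-0.2, -0.2, 0.3]
opening: 0.0928
```

```bash
python3 - <<'E'
from h import *
s=telemetry.state(); Rm=R.from_quat(s['eef_rot']).as_matrix()
g=np.array([.5945,-.1475,.279]); rel(g+.0188*Rm[:,2],s); print(np.round(s['dq'],3),np.round(s['joints'],4))
s,im=wshot('w5')
save('w5z',cv2.resize(im[100:300,140:380],None,fx=3,fy=3,interpolation=cv2.INTER_CUBIC)[:600])
E
```

```text
t 6.52 pos [ 0.5944 -0.1464  0.2535] yaw x deg 92.68 toolz [ 0.0324 -0.014  -0.9994] F [-0.24 -0.23  0.25] open 0.0928
slide mm [-1.5  0.8 -6.7]
[ 0.001  0.004  0.006 -0.001 -0.002  0.001] [-4.2380e-01  3.2890e-01  1.3537e+00  6.0000e-04  1.4237e+00 -2.0417e+00]
```

View pics/w5z.png

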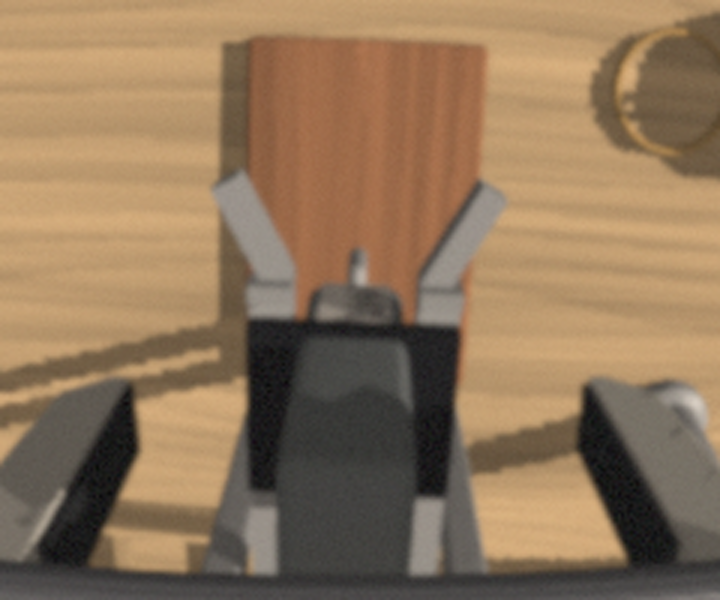

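{"fn": "play_rows", "kwargs": {
  "slide": [
    [-1, 1, -2],
    [0, 0, -3],
    [0, 0, -1],
    [0, 0, 0]
  ],
  "turn": [0.01, 0.01, 0, 0]
}}

```text
time_s: 6.9
ee_pos: [0.5962, -0.1478, 0.2618]
eef_rot: [0.698, 0.716, 0.007, 0.018]
wrist_force: [0.5, 0.2, -0.7]
opening: 0.0932
```

```bash
python3 - <<'E'
from h import *
s=telemetry.state(); Rm=R.from_quat(s['eef_rot']).as_matrix()
g=np.array([.5945,-.1475,.279]); rel(g+.0188*Rm[:,2],s); print(np.round(s['dq'],3))
E
```

```text
t 6.9 pos [ 0.5962 -0.1478  0.2618] yaw x deg 91.4 toolz [ 0.0349 -0.0152 -0.9993] F [ 0.48  0.17 -0.67] open 0.0932
slide mm [ 0.1 -1.1  1.5]
[-0.    -0.005 -0.011 -0.     0.003  0.009]
```

{"fn": "play_rows", "kwargs": {
  "slide": [
    [0, 0, 0],
    [0, 0, 0],
    [0, 0, 0],
    [0, 0, 0],
    [0, 0, 0],
    [0, 0, 0],
    [0, 0, 0],
    [0, 0, 0]
  ],
  "turn": [0, 0, 0, 0, 0, 0, 0, 0],
  "grip": 15
}}

```text
time_s: 7.57
ee_pos: [0.5964, -0.1479, 0.2627]
eef_rot: [0.698, 0.716, 0.007, 0.019]
wrist_force: [-0.5, 0.2, 0.2]
opening: 0.0443
```

```bash
python3 - <<'E'
from h import *
s=telemetry.state(); Rm=R.from_quat(s['eef_rot']).as_matrix()
g=np.array([.5945,-.1475,.279]); rel(g+.0188*Rm[:,2],s); print(np.round(s['dq'],3),np.round(s['torque'],3),np.round(s['joints'],4))
s,im=wshot('w6')
save('w6z',cv2.resize(im[100:300,140:380],None,fx=3,fy=3,interpolation=cv2.INTER_CUBIC)[:600])
E
```

```text
t 7.57 pos [ 0.5964 -0.1479  0.2627] yaw x deg 91.4 toolz [ 0.0364 -0.0158 -0.9992] F [-0.5   0.16  0.16] open 0.0443
slide mm [ 0.2 -1.3  2.5]
[ 0.     0.001  0.002  0.    -0.     0.   ] [0.03  0.028 0.032] [-4.2480e-01  3.2600e-01  1.3358e+00  6.0000e-04  1.4400e+00 -2.0204e+00]
```

View pics/w6z.png

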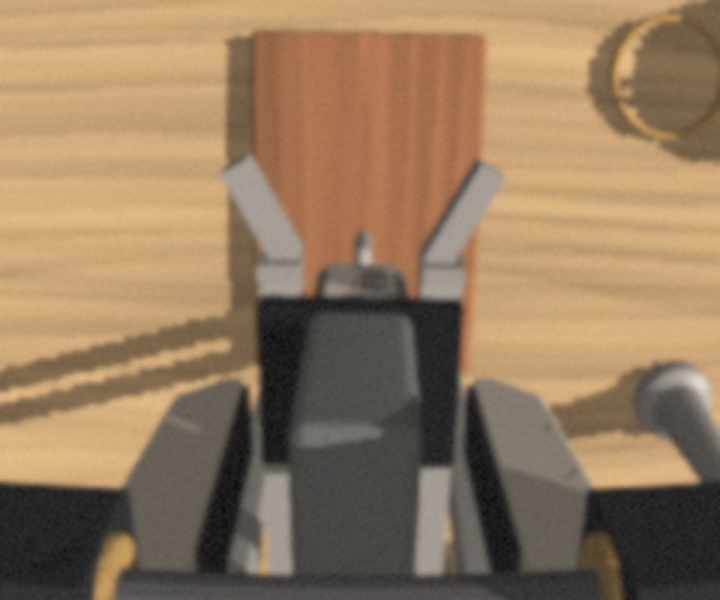

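{"fn": "play_rows", "kwargs": {
  "slide": [
    [0, -1, 1],
    [0, 0, 0],
    [0, 0, 0],
    [0, 0, 0],
    [0, 0, 0],
    [0, 0, 0]
  ],
  "turn": [0, 0, 0, 0, 0, 0],
  "grip": 15
}}

```text
time_s: 8.12
ee_pos: [0.5955, -0.1479, 0.2617]
eef_rot: [0.698, 0.716, 0.007, 0.019]
wrist_force: [-0.3, 0.5, -0.4]
opening: 0.0224
```

```bash
python3 - <<'E'
from h import *
s=telemetry.state(); Rm=R.from_quat(s['eef_rot']).as_matrix()
g=np.array([.5945,-.1475,.279]); rel(g+.0188*Rm[:,2],s); print(np.round(s['dq'],3),np.round(s['torque'],3),np.round(s['joints'],4))
E
```

```text
t 8.12 pos [ 0.5955 -0.1479  0.2617] yaw x deg 91.4 toolz [ 0.0368 -0.0156 -0.9992] F [-0.26  0.49 -0.4 ] open 0.0224
slide mm [ 0.1 -0.3  1.4]
[-0.002 -0.     0.    -0.002  0.     0.001] [ 0.12  -0.     0.013] [-4.2550e-01  3.2450e-01  1.3405e+00  1.0000e-03  1.4367e+00 -2.0211e+00]
```

{"fn": "play_rows", "kwargs": {
  "slide": [
    [0, 0, -1],
    [0, 0, -3],
    [0, 0, -4],
    [0, 0, -4],
    [0, 0, -2],
    [0, 0, -1],
    [0, 0, 0]
  ],
  "turn": [0, 0, 0, 0, 0, 0, 0]
}}

```text
time_s: 8.7
ee_pos: [0.5941, -0.1473, 0.2768]
eef_rot: [0.698, 0.716, 0.007, 0.017]
wrist_force: [0.4, 0.1, -1.6]
opening: 0.0221
```

```bash
python3 - <<'E'
from h import *
s=telemetry.state(); Rm=R.from_quat(s['eef_rot']).as_matrix()
rel([.5955,-.1479,.2777],s); print(np.round(s['dq'],3),np.round(s['torque'],3))
s,im=wshot('w7')
save('w7z',cv2.resize(im[100:300,140:380],None,fx=3,fy=3,interpolation=cv2.INTER_CUBIC)[:600])
E
```

```text
t 8.7 pos [ 0.5941 -0.1473  0.2768] yaw x deg 91.4 toolz [ 0.0337 -0.0145 -0.9993] F [ 0.44  0.09 -1.59] open 0.0221
slide mm [-0.6  1.4 -0.8]
[ 0.    -0.003 -0.     0.     0.001 -0.001] [ 0.016  0.008 -0.018]
```

View pics/w7z.png

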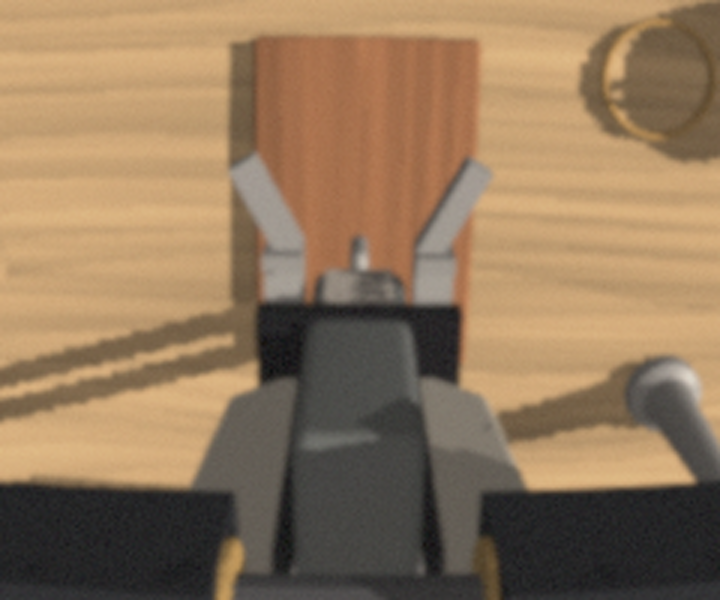

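{"fn": "play_rows", "kwargs": {
  "slide": [
    [0, -4, 0],
    [0, -8, 0],
    [0, -12, 0],
    [0, -14, -1],
    [0, -14, -1],
    [0, -14, -1],
    [0, -14, -1],
    [0, -14, -1],
    [0, -12, -1],
    [2, -8, -1],
    [6, -4, 0],
    [12, -2, 0],
    [18, 0, 0],
    [22, 0, 0],
    [24, 0, 0],
    [24, 0, 0],
    [24, 0, 0],
    [24, 0, 0],
    [20, 0, 0],
    [14, 0, 0]
  ],
  "turn": [0, 0, 0, 0, 0, 0, 0, 0, 0, 0, 0, 0, 0, 0, 0, 0, -0.02, -0.02, 0, 0]
}}

```text
time_s: 10.42
ee_pos: [0.4539, 0.0544, 0.2743]
eef_rot: [0.685, 0.728, 0.007, 0.015]
wrist_force: [-0.6, -0.1, -2.0]
opening: 0.0216
```

```bash
python3 - <<'E'
from h import *
rel([.455,.124,.26]); 
E
```

```text
t 10.42 pos [0.4539 0.0544 0.2743] yaw x deg 93.53 toolz [ 0.0317 -0.0109 -0.9994] F [-0.65 -0.12 -1.98] open 0.0216
slide mm [69.6  4.9 13.5]
```

{"fn": "play_rows", "kwargs": {
  "slide": [
    [14, 0, 2],
    [12, 0, 5],
    [10, 0, 6],
    [8, 0, 7],
    [6, 0, 7],
    [4, 0, 6],
    [2, 0, 4],
    [0, 0, 3],
    [0, 0, 1],
    [0, 0, 0],
    [0, 0, 0]
  ],
  "turn": [0, 0, 0, 0, 0, 0, 0, 0, 0, 0, 0]
}}

```text
time_s: 11.33
ee_pos: [0.4492, 0.1221, 0.2292]
eef_rot: [0.682, 0.731, 0.008, 0.014]
wrist_force: [1.0, 0.2, -0.9]
opening: 0.0217
```

```bash
python3 - <<'E'
from h import *
rel([.46,.124,.185])
s,im=wshot('w8')
save('w8z',cv2.resize(im[100:300,140:380],None,fx=3,fy=3,interpolation=cv2.INTER_CUBIC)[:600])
sc=eyes.get_image('scene'); np.save('pics/sc8.npy',sc); save('sc8z',cv2.resize(sc[130:230,230:350],None,fx=6,fy=6,interpolation=cv2.INTER_CUBIC)[:600])
E
```

```text
t 11.33 pos [0.4492 0.1221 0.2292] yaw x deg 94.03 toolz [ 0.0323 -0.0078 -0.9994] F [ 0.96  0.2  -0.95] open 0.0217
slide mm [ 1.6  9.5 44.5]
```

View pics/w8.png

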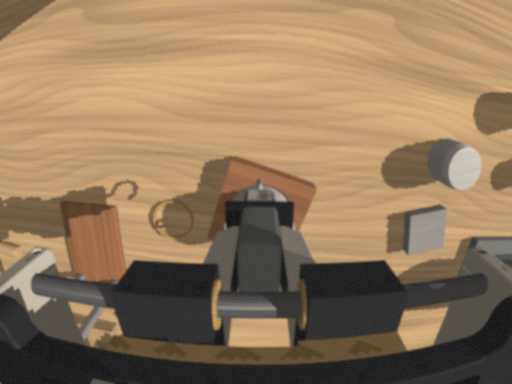

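View pics/sc8z.png

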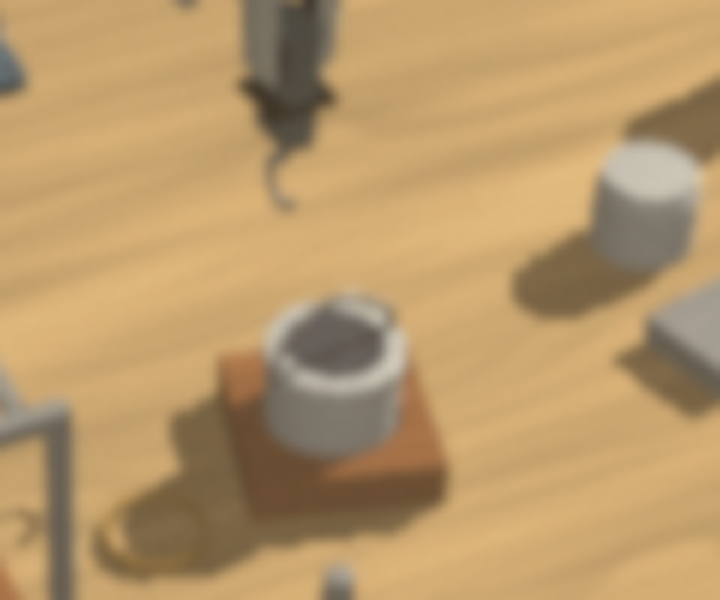

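```bash
cat >> h.py <<'E'
def proj(n,P,m=None):
    m=m or eyes.camera_model(n); T=np.linalg.inv(np.array(m['world_from_camera']))
    c=T[:3,:3]@np.array(P)+T[:3,3]; return np.array([m['fx']*c[0]/c[2]+m['cx'],m['fy']*c[1]/c[2]+m['cy']])
E
python3 - <<'E'
from h import *
sc=np.load('pics/sc8.npy'); z=cv2.resize(sc[130:230,230:350],None,fx=6,fy=6,interpolation=cv2.INTER_CUBIC)
f=lambda p:tuple(int(v) for v in ((p[0]-230)*6+3,(p[1]-130)*6+3))
for P,c in [((.448,.123,.140),(255,0,0)),((.435,.123,.150),(0,255,0)),((.461,.123,.150),(0,0,255)),((.517,.124,.115),(255,0,0)),((.5148,.163,.094),(0,255,0)),((.519,.087,.094),(0,0,255)),((.517,.124,.080),(255,255,0))]:
    p=proj('scene',P); print(P,np.round(p,1),f(p)); cv2.circle(z,f(p),2,c,-1)
save('sc8o',z[:600])
print(plane(*ray('scene',(230+286/6,130+206/6)),.135))
E
```

```text
(0.448, 0.123, 0.14) [276.6 162.7] (282, 199)
(0.435, 0.123, 0.15) [275.1 158.4] (273, 173)
(0.461, 0.123, 0.15) [278.4 162.5] (293, 198)
(0.517, 0.124, 0.115) [285.5 179.6] (336, 300)
(0.5148, 0.163, 0.094) [294.9 181.1] (392, 309)
(0.519, 0.087, 0.094) [275.9 187.5] (278, 347)
(0.517, 0.124, 0.08) [285.  187.4] (333, 347)
[0.45191643 0.12526934 0.135     ]
```

View pics/sc8o.png

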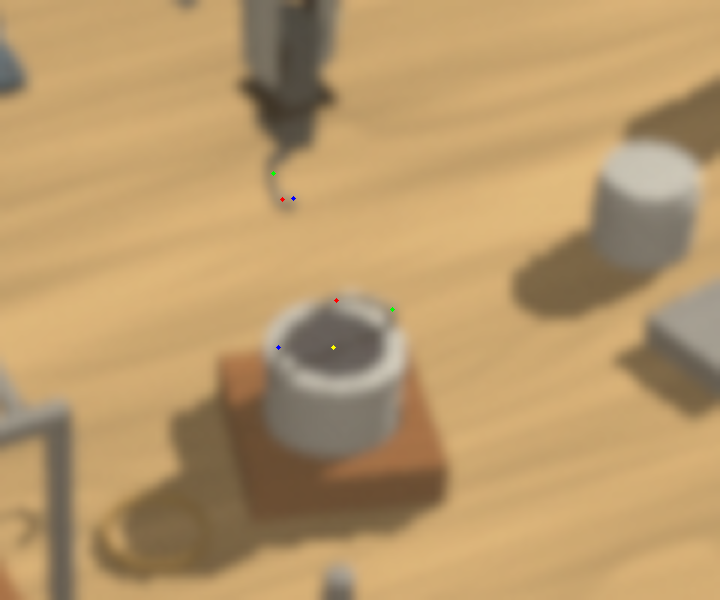

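{"fn": "play_rows", "kwargs": {
  "slide": [
    [0, 1, 3],
    [0, 1, 5],
    [0, 1, 6],
    [1, 1, 6],
    [0, 1, 6],
    [0, 1, 5],
    [0, 0, 4],
    [0, 0, 2],
    [0, 0, 1],
    [0, 0, 0],
    [0, 0, 0]
  ],
  "turn": [0, 0, 0, 0, 0, 0, 0, 0, 0, 0, 0]
}}

```text
time_s: 12.35
ee_pos: [0.4576, 0.1225, 0.1873]
eef_rot: [0.682, 0.731, 0.008, 0.015]
wrist_force: [-0.6, 0.5, -2.8]
opening: 0.0219
```

```bash
python3 - <<'E'
from h import *
rel([.517,.124,.186])
sc=eyes.get_image('scene'); np.save('pics/sc9.npy',sc); save('sc9z',cv2.resize(sc[130:230,230:350],None,fx=6,fy=6,interpolation=cv2.INTER_CUBIC)[:600])
E
```

```text
t 12.35 pos [0.4576 0.1225 0.1873] yaw x deg 93.93 toolz [ 0.0325 -0.008  -0.9994] F [-0.6   0.54 -2.8 ] open 0.0219
slide mm [-2.6 59.3  3.2]
```

View pics/sc9z.png

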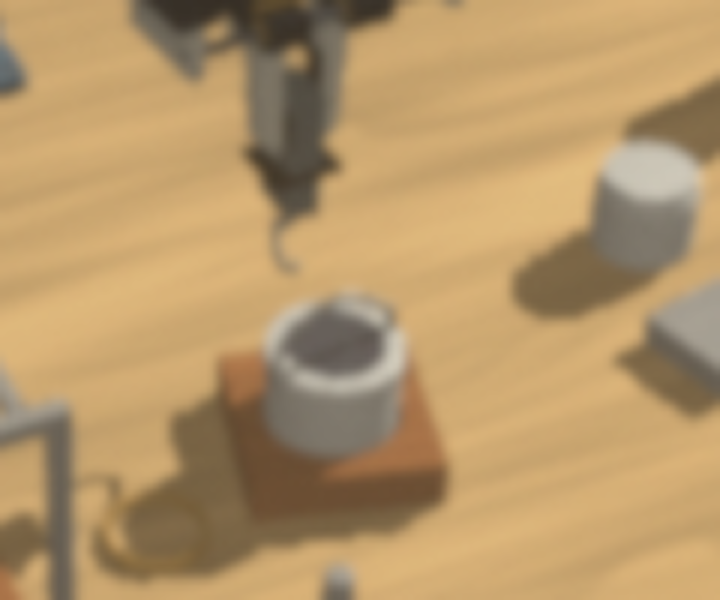

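{"fn": "play_rows", "kwargs": {
  "slide": [
    [0, 3, 1],
    [0, 6, 1],
    [0, 7, 1],
    [0, 7, 1],
    [0, 7, 0],
    [-1, 7, 0],
    [0, 5, 0],
    [0, 4, 0],
    [0, 2, 0],
    [0, 1, 0],
    [0, 0, 0],
    [0, 0, 0]
  ],
  "turn": [0, 0, 0, 0, 0, 0, 0, 0, 0, 0, 0, 0]
}}

```text
time_s: 13.4
ee_pos: [0.514, 0.1251, 0.1854]
eef_rot: [0.682, 0.731, 0.009, 0.015]
wrist_force: [-0.0, -0.3, -2.2]
opening: 0.0221
```

```bash
python3 - <<'E'
from h import *
rel([.517,.124,.186])
sc=eyes.get_image('scene'); np.save('pics/sc10.npy',sc); z=cv2.resize(sc[150:220,250:330],None,fx=8,fy=8,interpolation=cv2.INTER_CUBIC)
save('sc10z',z[:600])
s,im=wshot('w10')
save('w10z',cv2.resize(im[100:300,160:360],None,fx=3,fy=3,interpolation=cv2.INTER_CUBIC)[:600])
E
```

```text
t 13.4 pos [0.514  0.1251 0.1854] yaw x deg 93.91 toolz [ 0.035  -0.0079 -0.9994] F [-0.03 -0.26 -2.25] open 0.0221
slide mm [-1.3  3.  -0.5]
```

View pics/sc10z.png

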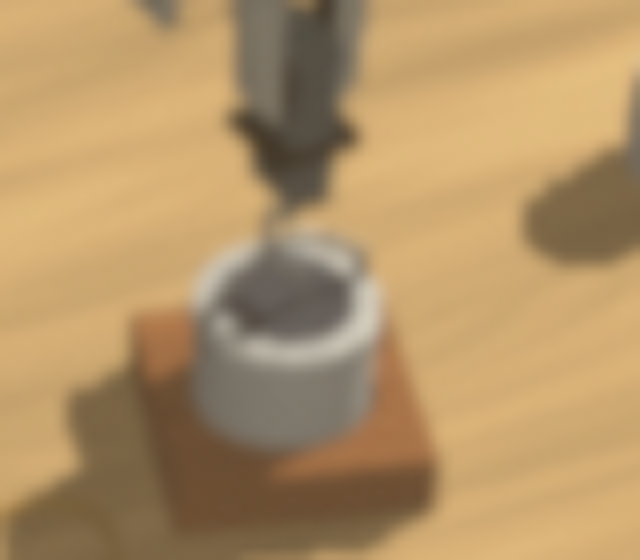

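View pics/w10z.png

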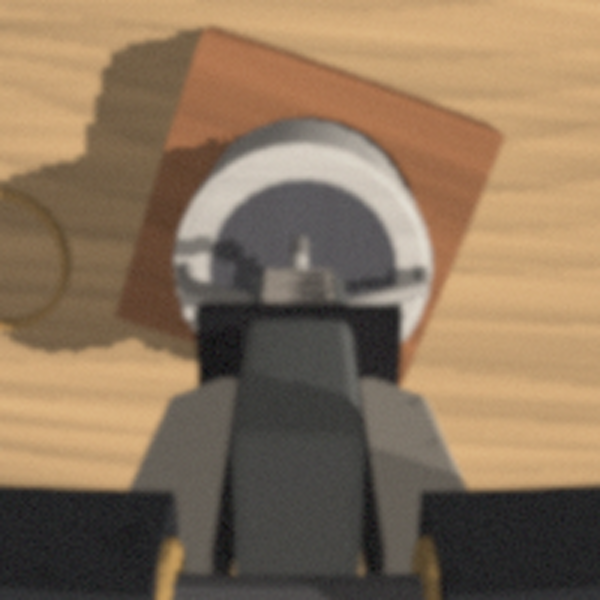

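{"fn": "play_rows", "kwargs": {
  "slide": [
    [0, 1, -1],
    [0, 1, -2],
    [0, 1, -2],
    [0, 0, -2],
    [0, 0, -2],
    [0, 0, -2],
    [0, 0, -2],
    [0, 0, -2],
    [0, 0, -2],
    [0, 0, -2],
    [0, 0, -1],
    [0, 0, 0],
    [0, 0, 0]
  ],
  "turn": [0, 0, 0, 0, 0, 0, 0, 0, 0, 0, 0, 0, 0]
}}

```text
time_s: 14.58
ee_pos: [0.5157, 0.1256, 0.2083]
eef_rot: [0.682, 0.731, 0.009, 0.016]
wrist_force: [-0.1, 0.5, -3.0]
opening: 0.0216
```

```bash
python3 - <<'E'
from h import *
rel([.517,.124,.205])
s,im=wshot('w11')
save('w11z',cv2.resize(im[100:300,160:360],None,fx=3,fy=3,interpolation=cv2.INTER_CUBIC)[:600])
F=[]
print(np.round(telemetry.state()['wrist_force'],2))
E
```

```text
t 14.58 pos [0.5157 0.1256 0.2083] yaw x deg 93.93 toolz [ 0.0357 -0.0078 -0.9993] F [-0.06  0.53 -3.01] open 0.0216
slide mm [-1.6  1.1  3.3]
[ 0.76  0.04 -2.8 ]
```

View pics/w11z.png

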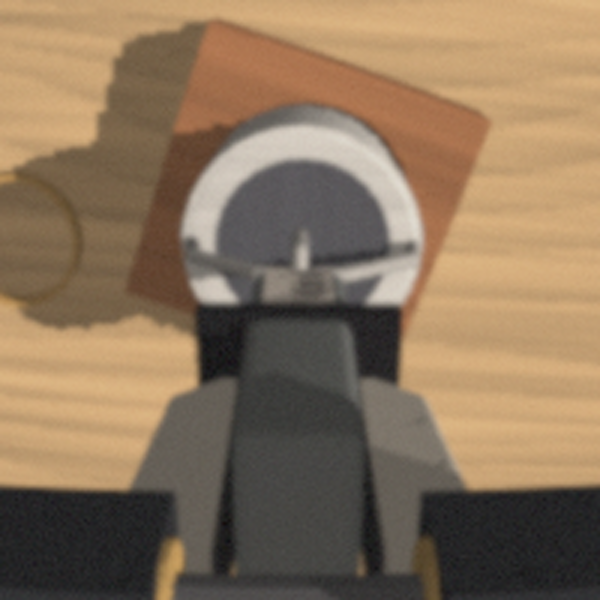

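{"fn": "play_rows", "kwargs": {
  "slide": [
    [0, 0, -1],
    [0, 0, -2],
    [0, 0, -2],
    [0, 0, -2],
    [0, 0, -2],
    [0, 0, -1],
    [0, 0, 0],
    [0, 0, 0]
  ],
  "turn": [0, 0, 0, 0, 0, 0, 0, 0]
}}

```text
time_s: 15.3
ee_pos: [0.5142, 0.1257, 0.2179]
eef_rot: [0.682, 0.731, 0.008, 0.014]
wrist_force: [0.0, 0.3, -5.7]
opening: 0.0219
```

```bash
python3 - <<'E'
from h import *
rel([.517,.124,.205])
s,im=wshot('w12')
sc=eyes.get_image('scene'); np.save('pics/sc12.npy',sc)
print(np.round(telemetry.state()['wrist_force'],2))
a=cv2.resize(im[100:300,180:340],None,fx=2.5,fy=2.5,interpolation=cv2.INTER_CUBIC); b=cv2.resize(sc[160:220,260:310],None,fx=7,fy=7,interpolation=cv2.INTER_CUBIC)
c=np.zeros((500,750,3),np.uint8); c[:500,:400]=a; c[:420,400:750]=b; save('c12',c)
E
```

```text
t 15.3 pos [0.5142 0.1257 0.2179] yaw x deg 93.93 toolz [ 0.0323 -0.0079 -0.9994] F [ 0.02  0.31 -5.65] open 0.0219
slide mm [-1.7  2.3 13. ]
[ 0.35 -0.14 -4.54]
```

View pics/c12.png

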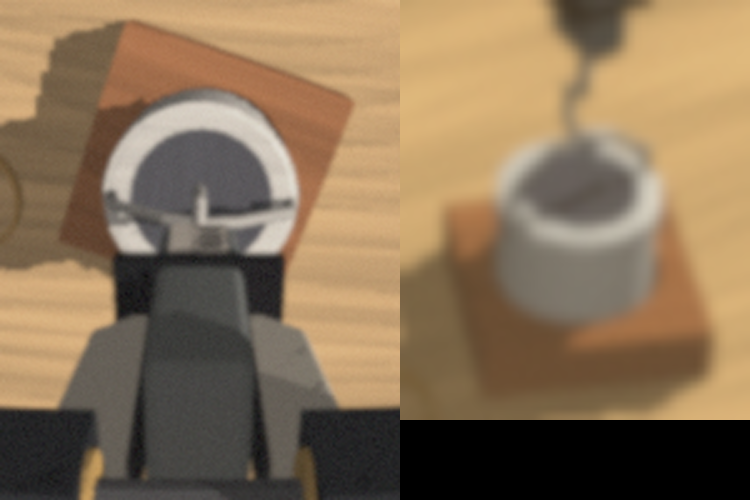

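{"fn": "play_rows", "kwargs": {
  "slide": [
    [0, 0, -1],
    [0, 0, -2],
    [0, 0, -2],
    [0, 0, -2],
    [0, 0, -2],
    [0, 0, -2],
    [0, 0, -1],
    [0, 0, 0],
    [0, 0, 0]
  ],
  "turn": [0, 0, 0, 0, 0, 0, 0, 0, 0]
}}

```text
time_s: 16.15
ee_pos: [0.5136, 0.1258, 0.2311]
eef_rot: [0.682, 0.731, 0.008, 0.014]
wrist_force: [-0.1, 0.3, -4.1]
opening: 0.0223
```

```bash
cat >> h.py <<'E'
def look(n):
    rel(None); s,im=wshot('w'+n); F=[telemetry.state()['wrist_force']]
    sc=eyes.get_image('scene'); np.save(f'pics/sc{n}.npy',sc); F.append(telemetry.state()['wrist_force'])
    print(np.round(F,2)); print(np.round(telemetry.state()['ee_pos'],4))
    a=cv2.resize(im[100:300,180:340],None,fx=2.5,fy=2.5,interpolation=cv2.INTER_CUBIC); b=cv2.resize(sc[160:220,260:310],None,fx=7,fy=7,interpolation=cv2.INTER_CUBIC)
    c=np.zeros((500,750,3),np.uint8); c[:500,:400]=a; c[:420,400:750]=b; save('c'+n,c)
E
python3 -c "
from h import *
look('13')"
```

```text
t 16.15 pos [0.5136 0.1258 0.2311] yaw x deg 93.93 toolz [ 0.0318 -0.0079 -0.9995] F [-0.1   0.32 -4.11] open 0.0223
[[ 0.46 -0.31 -4.05]
 [ 0.67  0.02 -3.94]]
[0.5135 0.1258 0.231 ]
```

View pics/c13.png

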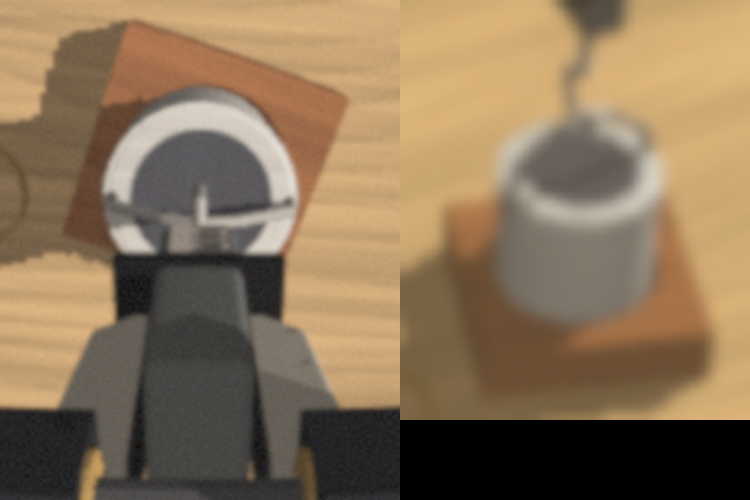

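{"fn": "play_rows", "kwargs": {
  "slide": [
    [0, 1, -1],
    [0, 1, -2],
    [0, 1, -2],
    [0, 0, -2],
    [0, 0, -2],
    [0, 0, -2],
    [0, 0, -2],
    [0, 0, -2],
    [0, 0, -1],
    [0, 0, 0],
    [0, 0, 0],
    [0, 0, 0]
  ],
  "turn": [0, 0, 0, 0, 0, 0, 0, 0, 0, 0, 0, 0]
}}

```text
time_s: 17.25
ee_pos: [0.5162, 0.1261, 0.2488]
eef_rot: [0.682, 0.731, 0.008, 0.014]
wrist_force: [0.5, -0.2, -4.4]
opening: 0.022
```

```bash
python3 -c "
from h import *
look('14')"
```

```text
t 17.25 pos [0.5162 0.1261 0.2488] yaw x deg 93.93 toolz [ 0.0314 -0.0079 -0.9995] F [ 0.47 -0.23 -4.44] open 0.022
[[ 0.26 -0.46 -4.02]
 [ 0.38 -0.82 -4.25]]
[0.5162 0.1261 0.2487]
```

View pics/c14.png

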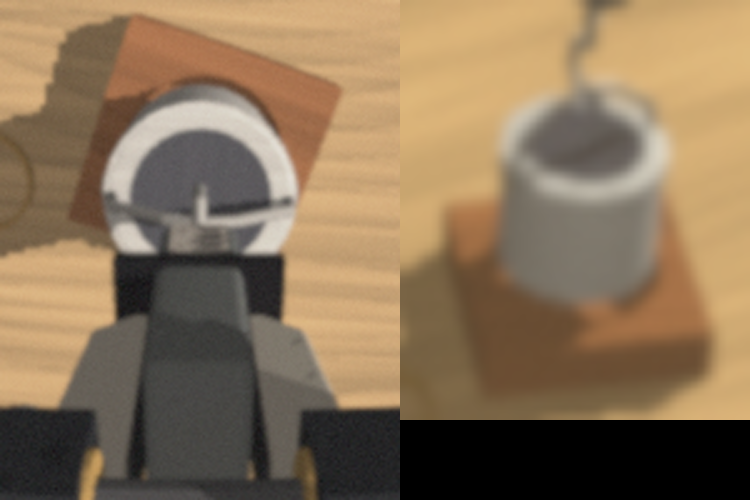

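The scene shows the tin's lid at about (286,181). It was at (286,188) at rest, so the tin has risen about 32 mm and hangs level. I'll hold it still.

{"fn": "play_rows", "kwargs": {
  "slide": [
    [0, 0, 0],
    [0, 0, 0],
    [0, 0, 0],
    [0, 0, 0],
    [0, 0, 0],
    [0, 0, 0],
    [0, 0, 0],
    [0, 0, 0],
    [0, 0, 0],
    [0, 0, 0]
  ],
  "turn": [0, 0, 0, 0, 0, 0, 0, 0, 0, 0]
}}

```text
time_s: 18.18
ee_pos: [0.516, 0.1261, 0.2482]
eef_rot: [0.682, 0.731, 0.007, 0.014]
wrist_force: [-0.8, 0.3, -4.7]
opening: 0.0217
```

```bash
python3 -c "
from h import *
look('15')"
```

```text
t 18.18 pos [0.516  0.1261 0.2482] yaw x deg 93.93 toolz [ 0.0303 -0.008  -0.9995] F [-0.81  0.31 -4.7 ] open 0.0217
[[-0.02  0.68 -4.77]
 [ 0.31 -0.14 -4.53]]
[0.516  0.1261 0.2482]
```

View pics/c15.png

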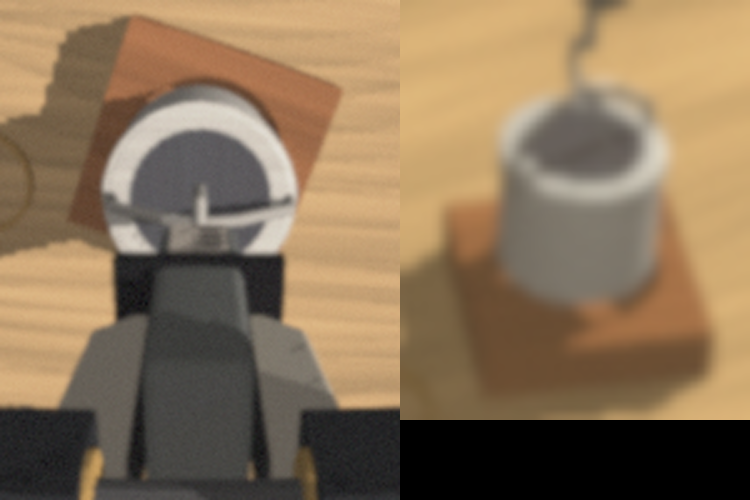

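{"fn": "play_rows", "kwargs": {
  "slide": [
    [-1, 0, -1],
    [-2, -1, -1],
    [-4, -1, -2],
    [-6, -2, -2],
    [-8, -2, -2],
    [-10, -3, -2],
    [-10, -3, -2],
    [-10, -3, -2],
    [-10, -3, -2],
    [-10, -3, -2],
    [-10, -3, -2],
    [-10, -3, -2],
    [-10, -3, -1],
    [-10, -3, -1],
    [-10, -3, -1],
    [-10, -3, 0],
    [-10, -3, 0],
    [-10, -3, 0],
    [-10, -3, 0],
    [-10, -3, 0]
  ],
  "turn": [0, 0, 0, 0, 0, 0, 0, 0, 0.004, 0.004, 0.004, 0.004, 0.004, 0.004, 0.004, 0.004, 0.004, 0.004, 0.004, 0]
}}

```text
time_s: 19.95
ee_pos: [0.4672, -0.0669, 0.2784]
eef_rot: [0.701, 0.713, 0.008, 0.015]
wrist_force: [0.4, -0.4, -3.3]
opening: 0.0218
```

```bash
python3 -c "
from h import *
rel([.475,-.151,.277])
"
```

```text
t 19.95 pos [ 0.4672 -0.0669  0.2784] yaw x deg 90.95 toolz [ 0.0332 -0.0103 -0.9994] F [ 0.36 -0.4  -3.29] open 0.0218
slide mm [-84.2   6.3   2.5]
```

{"fn": "play_rows", "kwargs": {
  "slide": [
    [-10, -2, 0],
    [-10, -1, 0],
    [-9, 0, 0],
    [-8, 1, 0],
    [-8, 1, 0],
    [-7, 1, 0],
    [-6, 1, 0],
    [-5, 1, 0],
    [-4, 1, 0],
    [-3, 1, 0],
    [-2, 0, 0],
    [-1, 0, 0],
    [0, 0, 0],
    [0, 0, 0],
    [0, 0, 0]
  ],
  "turn": [0, 0, 0, 0, -0.004, -0.004, 0, 0, 0, 0, 0, 0, 0, 0, 0]
}}

```text
time_s: 21.2
ee_pos: [0.4719, -0.1498, 0.2798]
eef_rot: [0.699, 0.715, 0.008, 0.015]
wrist_force: [0.4, 1.0, -4.5]
opening: 0.0219
```

```bash
python3 - <<'E'
from h import *
rel([.5955,-.1479,.2777])
s,im=wshot('w16'); sc=eyes.get_image('scene'); tp=eyes.get_image('top'); np.save('pics/sc16.npy',sc); np.save('pics/tp16.npy',tp)
print(np.round(telemetry.state()['wrist_force'],2))
c=np.zeros((600,800,3),np.uint8)
c[:600,:450]=cv2.resize(im[80:280,160:310],None,fx=3,fy=3,interpolation=cv2.INTER_CUBIC)
c[:350,450:800]=cv2.resize(sc[160:260,190:290],(350,350),interpolation=cv2.INTER_CUBIC)
c[350:600,450:700]=cv2.resize(tp[150:250,260:360],(250,250),interpolation=cv2.INTER_CUBIC)
save('c16',c)
E
```

```text
t 21.2 pos [ 0.4719 -0.1498  0.2798] yaw x deg 91.24 toolz [ 0.0332 -0.0101 -0.9994] F [ 0.36  0.95 -4.52] open 0.0219
slide mm [ -0.8 123.5   6.1]
[ 0.27  0.59 -4.47]
```

View pics/c16.png

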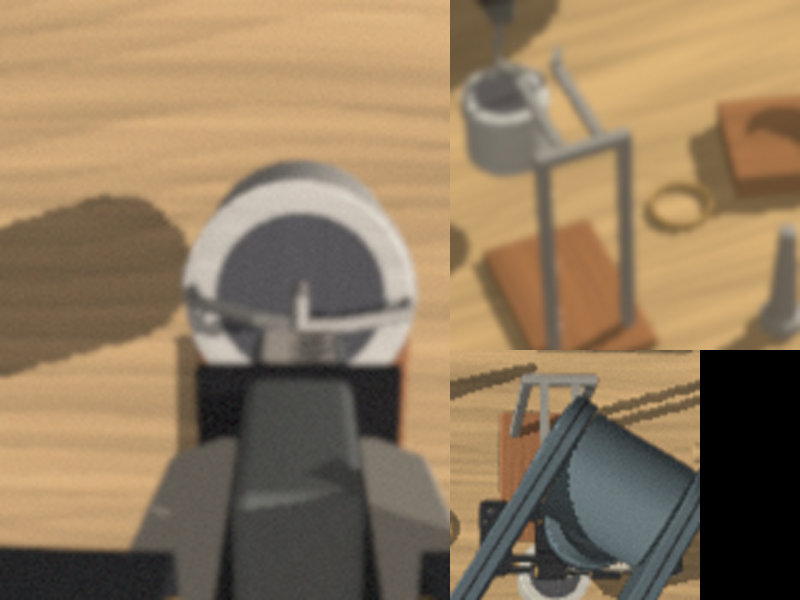

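{"fn": "play_rows", "kwargs": {
  "slide": [
    [0, 1, 0],
    [-1, 3, 0],
    [0, 5, 0],
    [0, 6, 1],
    [0, 7, 1],
    [0, 7, 1],
    [0, 6, 0],
    [0, 5, 0],
    [0, 3, 0],
    [0, 1, 0],
    [0, 1, 0],
    [0, 0, 0],
    [0, 0, 0]
  ],
  "turn": [0, 0, 0, 0, 0, 0, 0, 0, 0, 0, 0, 0, 0]
}}

```text
time_s: 22.43
ee_pos: [0.5229, -0.1493, 0.2773]
eef_rot: [0.699, 0.715, 0.008, 0.015]
wrist_force: [0.4, -0.9, -4.0]
opening: 0.0221
```

```bash
python3 - <<'E'
from h import *
rel([.5955,-.1479,.2777])
s,im=wshot('w17'); sc=eyes.get_image('scene'); np.save('pics/sc17.npy',sc)
print(np.round(telemetry.state()['wrist_force'],2))
c=np.zeros((600,800,3),np.uint8)
c[:600,:450]=cv2.resize(im[80:280,180:330],None,fx=3,fy=3,interpolation=cv2.INTER_CUBIC)
c[:350,450:800]=cv2.resize(sc[150:220,190:260],(350,350),interpolation=cv2.INTER_CUBIC)
save('c17',c)
E
```

```text
t 22.43 pos [ 0.5229 -0.1493  0.2773] yaw x deg 91.31 toolz [ 0.0328 -0.0097 -0.9994] F [ 0.36 -0.9  -4.04] open 0.0221
slide mm [-0.3 72.6  2. ]
[ 0.08 -0.33 -5.55]
```

View pics/c17.png

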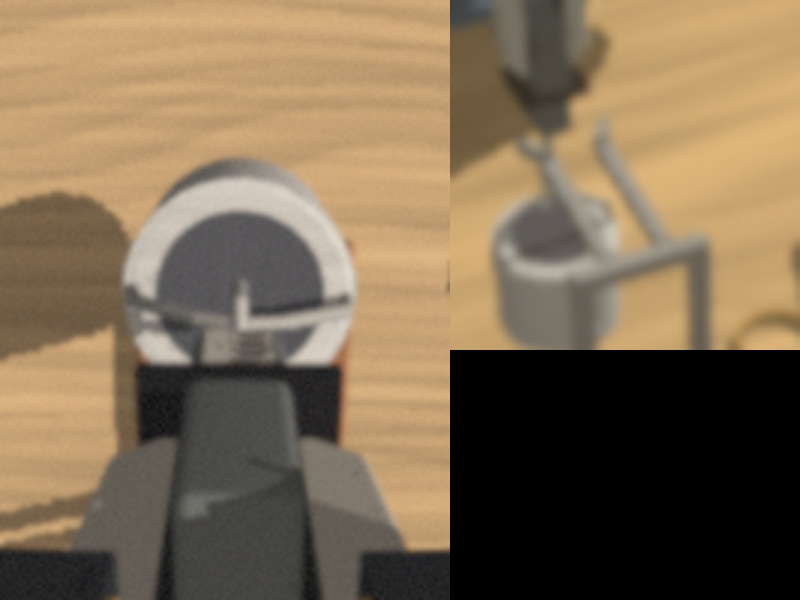

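{"fn": "play_rows", "kwargs": {
  "slide": [
    [0, 1, 0],
    [0, 3, 0],
    [0, 5, 0],
    [0, 6, 0],
    [0, 6, 0],
    [0, 6, 0],
    [0, 6, 0],
    [0, 6, 1],
    [0, 6, 0],
    [0, 5, 0],
    [0, 4, 0],
    [0, 3, 0],
    [0, 2, 0],
    [0, 1, 0],
    [0, 1, 0],
    [0, 0, 0],
    [0, 0, 0]
  ],
  "turn": [0, 0, 0, 0, 0, 0, 0, 0, 0, 0, 0, 0, 0, 0, 0, 0, 0]
}}

```text
time_s: 23.95
ee_pos: [0.5907, -0.1477, 0.278]
eef_rot: [0.699, 0.715, 0.008, 0.015]
wrist_force: [-0.1, 0.0, -3.6]
opening: 0.0218
```

```bash
python3 - <<'E'
from h import *
rel([.5955,-.1479,.2777])
s,im=wshot('w18'); sc=eyes.get_image('scene'); np.save('pics/sc18.npy',sc)
print(np.round(telemetry.state()['wrist_force'],2))
c=np.zeros((600,800,3),np.uint8)
c[:600,:450]=cv2.resize(im[80:280,180:330],None,fx=3,fy=3,interpolation=cv2.INTER_CUBIC)
c[:350,450:800]=cv2.resize(sc[150:220,190:260],(350,350),interpolation=cv2.INTER_CUBIC)
save('c18',c)
E
```

```text
t 23.95 pos [ 0.5907 -0.1477  0.278 ] yaw x deg 91.3 toolz [ 0.0325 -0.0095 -0.9994] F [-0.06  0.04 -3.65] open 0.0218
slide mm [-0.3  4.8  0.5]
[ 0.3  -0.61 -4.14]
```

View pics/c18.png

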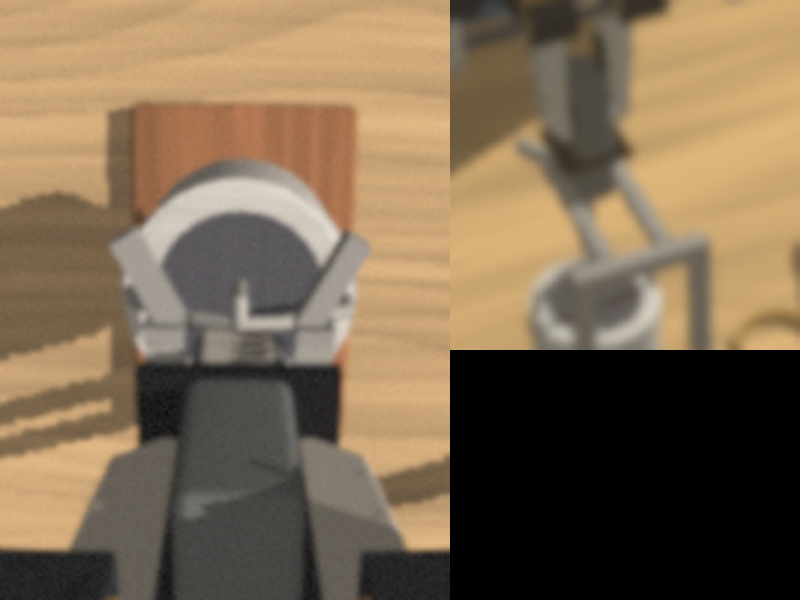

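{"fn": "play_rows", "kwargs": {
  "slide": [
    [0, 1, 0],
    [0, 2, 0],
    [0, 1, 0],
    [0, 0, 1],
    [0, 0, 2],
    [0, 0, 2],
    [0, 0, 2],
    [0, 0, 2],
    [0, 0, 1],
    [0, 0, 1],
    [0, 0, 0],
    [0, 0, 0]
  ],
  "turn": [0, 0, 0, 0, 0, 0, 0, 0, 0, 0, 0, 0]
}}

```text
time_s: 25.05
ee_pos: [0.5948, -0.1478, 0.2659]
eef_rot: [0.699, 0.715, 0.008, 0.015]
wrist_force: [-0.5, 0.7, -4.8]
opening: 0.022
```

```bash
python3 - <<'E'
from h import *
rel([.5955,-.1479,.2617])
s,im=wshot('w19'); print(np.round(telemetry.state()['wrist_force'],2))
sc=eyes.get_image('scene'); np.save('pics/sc19.npy',sc); print(np.round(telemetry.state()['wrist_force'],2))
c=np.zeros((600,800,3),np.uint8)
c[:600,:450]=cv2.resize(im[80:280,180:330],None,fx=3,fy=3,interpolation=cv2.INTER_CUBIC)
c[:350,450:800]=cv2.resize(sc[150:220,190:260],(350,350),interpolation=cv2.INTER_CUBIC)
save('c19',c)
E
```

```text
t 25.05 pos [ 0.5948 -0.1478  0.2659] yaw x deg 91.27 toolz [ 0.032  -0.0094 -0.9994] F [-0.46  0.68 -4.84] open 0.022
slide mm [-0.1  0.5  4.2]
[-0.07  0.49 -4.01]
[-0.39 -0.25 -4.45]
```

View pics/c19.png

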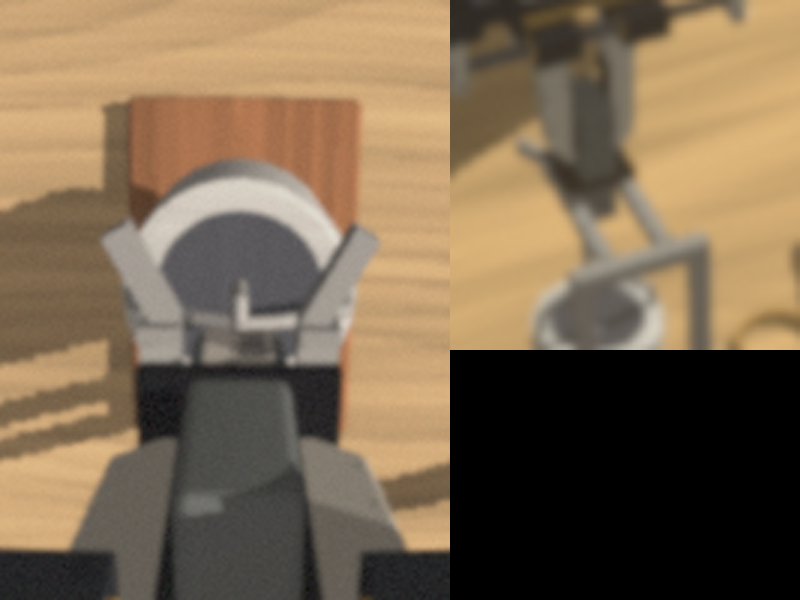

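{"fn": "play_rows", "kwargs": {
  "slide": [
    [0, 0, 1],
    [0, 0, 1],
    [0, 0, 1],
    [0, 0, 1],
    [0, 0, 1],
    [0, 0, 0],
    [0, 0, 0]
  ],
  "turn": [0, 0, 0, 0, 0, 0, 0]
}}

```text
time_s: 25.73
ee_pos: [0.5954, -0.148, 0.2617]
eef_rot: [0.699, 0.715, 0.008, 0.016]
wrist_force: [1.0, 0.2, -4.5]
opening: 0.0221
```

```bash
python3 - <<'E'
from h import *
rel([.5955,-.1479,.2617])
s,im=wshot('w20'); print(np.round(telemetry.state()['wrist_force'],2))
tp=eyes.get_image('scene'); print(np.round(telemetry.state()['wrist_force'],2), np.round(telemetry.state()['ee_pos'],4))
E
```

```text
t 25.73 pos [ 0.5954 -0.148   0.2617] yaw x deg 91.27 toolz [ 0.034  -0.0103 -0.9994] F [ 1.01  0.23 -4.5 ] open 0.0221
slide mm [ 0.1  0.1 -0. ]
[ 0.73 -0.63 -3.31]
[-0.45 -0.07 -3.31] [ 0.5954 -0.148   0.2616]
```

{"fn": "play_rows", "kwargs": {
  "slide": [
    [0, 0, 1],
    [0, 0, 1],
    [0, 0, 0],
    [0, 0, 0]
  ],
  "turn": [0, 0, 0, 0]
}}

```text
time_s: 26.17
ee_pos: [0.5956, -0.1481, 0.2616]
eef_rot: [0.699, 0.715, 0.009, 0.017]
wrist_force: [-1.2, -0.3, -2.2]
opening: 0.0218
```

```bash
python3 - <<'E'
from h import *
rel([.5955,-.1479,.2617])
s,im=wshot('w21'); print(np.round(telemetry.state()['wrist_force'],2))
tp=eyes.get_image('scene'); print(np.round(telemetry.state()['wrist_force'],2), np.round(telemetry.state()['ee_pos'],4))
E
```

```text
t 26.17 pos [ 0.5956 -0.1481  0.2616] yaw x deg 91.27 toolz [ 0.0361 -0.0113 -0.9993] F [-1.24 -0.29 -2.19] open 0.0218
slide mm [ 0.2 -0.1 -0.1]
[-0.56 -0.08 -2.28]
[-0.28  0.07 -2.33] [ 0.5956 -0.1481  0.2616]
```

{"fn": "play_rows", "kwargs": {
  "slide": [
    [0, 0, 2],
    [0, 0, 2],
    [0, 0, 1],
    [0, 0, 0]
  ],
  "turn": [0, 0, 0, 0]
}}

```text
time_s: 26.6
ee_pos: [0.5956, -0.148, 0.2617]
eef_rot: [0.699, 0.715, 0.009, 0.019]
wrist_force: [-0.6, -1.0, -5.0]
opening: 0.0219
```

```bash
python3 - <<'E'
from h import *
rel([.5955,-.1479,.2617])
s,im=wshot('w22'); print(np.round(telemetry.state()['wrist_force'],2))
tp=eyes.get_image('scene'); print(np.round(telemetry.state()['wrist_force'],2), np.round(telemetry.state()['ee_pos'],4))
E
```

```text
t 26.6 pos [ 0.5956 -0.148   0.2617] yaw x deg 91.29 toolz [ 0.0397 -0.0131 -0.9991] F [-0.57 -0.99 -4.98] open 0.0219
slide mm [ 0.1 -0.1 -0. ]
[-2.54  1.21  2.64]
[-1.4   1.24  0.23] [ 0.5957 -0.1481  0.2616]
```

{"fn": "play_rows", "kwargs": {
  "slide": [
    [0, 0, 0],
    [0, 0, 0],
    [0, 0, 0],
    [0, 0, 0],
    [0, 0, 0],
    [0, 0, 0],
    [0, 0, 0],
    [0, 0, 0]
  ],
  "turn": [0, 0, 0, 0, 0, 0, 0, 0],
  "grip": 64
}}

```text
time_s: 27.37
ee_pos: [0.5976, -0.149, 0.2618]
eef_rot: [0.699, 0.715, 0.01, 0.02]
wrist_force: [-0.3, 0.7, 0.9]
opening: 0.0633
```

```bash
python3 - <<'E'
from h import *
rel([.5955,-.1479,.2617])
s,im=wshot('w23'); print(np.round(telemetry.state()['wrist_force'],2))
sc=eyes.get_image('scene'); np.save('pics/sc23.npy',sc); print(np.round(telemetry.state()['wrist_force'],2))
c=np.zeros((600,800,3),np.uint8)
c[:600,:450]=cv2.resize(im[80:280,180:330],None,fx=3,fy=3,interpolation=cv2.INTER_CUBIC)
c[:350,450:800]=cv2.resize(sc[150:220,190:260],(350,350),interpolation=cv2.INTER_CUBIC)
save('c23',c)
E
```

```text
t 27.37 pos [ 0.5976 -0.149   0.2618] yaw x deg 91.27 toolz [ 0.043  -0.0144 -0.999 ] F [-0.26  0.68  0.93] open 0.0633
slide mm [ 1.1 -2.1 -0. ]
[ 0.56 -0.24 -0.38]
[-0.51 -0.05 -0.03]
```

View pics/c23.png

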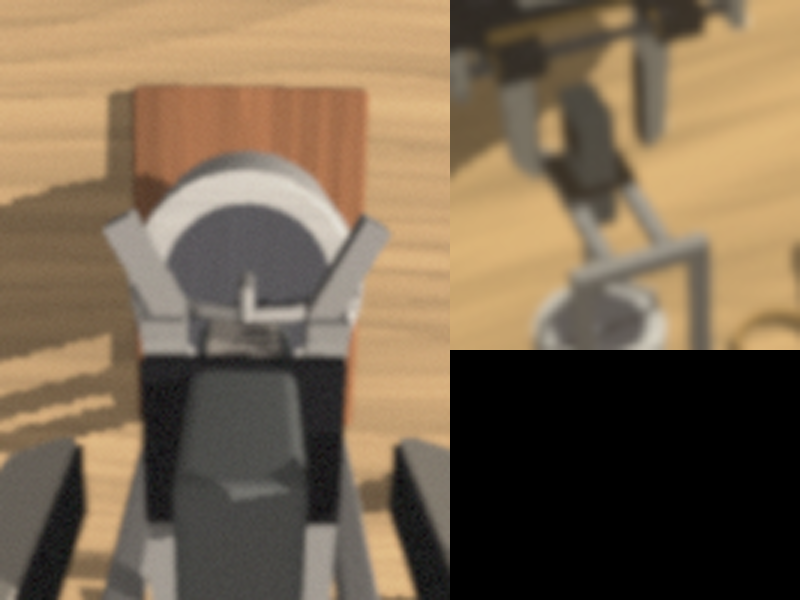

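The fingers are now at (40,520) and (420,520) in the crop, clear of the housing. The collar sits on the tines and the tin hangs below. I'll retreat straight up.

{"fn": "play_rows", "kwargs": {
  "slide": [
    [0, 0, -2],
    [0, 0, -4],
    [0, 0, -7],
    [0, 0, -10],
    [0, 0, -12],
    [0, 0, -12],
    [0, 0, -12],
    [0, 0, -12],
    [0, 0, -12],
    [0, 0, -10],
    [0, 0, -6],
    [0, 0, -3],
    [0, 0, 0],
    [0, 0, 0],
    [0, 0, 0],
    [0, 0, 0],
    [0, 0, 0],
    [0, 0, 0]
  ],
  "turn": [0, 0, 0, 0, 0, 0, 0, 0, 0, 0, 0, 0, 0, 0, 0, 0, 0, 0]
}}

```text
time_s: 28.97
ee_pos: [0.5924, -0.1471, 0.3771]
eef_rot: [0.699, 0.715, 0.011, 0.023]
wrist_force: [-0.5, 0.3, -0.3]
opening: 0.0641
```

```bash
python3 - <<'E'
from h import *
rel(None)
ims=[]
for i in range(4):
    s,im=wshot(f'w24_{i}'); ims.append(im.astype(int))
for i in range(1,4): print('diff',np.abs(ims[i]-ims[0])[60:250,150:350].mean().round(3), np.abs(ims[i]-ims[0])[60:250,150:350].max())
sc=eyes.get_image('scene'); np.save('pics/sc24.npy',sc)
c=np.zeros((600,800,3),np.uint8)
c[:600,:450]=cv2.resize(ims[0].astype(np.uint8)[80:280,190:340],None,fx=3,fy=3,interpolation=cv2.INTER_CUBIC)
c[:600,450:800]=cv2.resize(sc[150:270,190:260],(350,600),interpolation=cv2.INTER_CUBIC)
save('c24',c); rel(None)
E
```

```text
t 28.97 pos [ 0.5924 -0.1471  0.3771] yaw x deg 91.27 toolz [ 0.0475 -0.0165 -0.9987] F [-0.47  0.28 -0.3 ] open 0.0641
diff 1.778 20
diff 1.694 21
diff 1.928 23
t 29.22 pos [ 0.5925 -0.1472  0.3776] yaw x deg 91.27 toolz [ 0.0483 -0.0169 -0.9987] F [0.74 0.68 0.88] open 0.0639
```

View pics/c24.png

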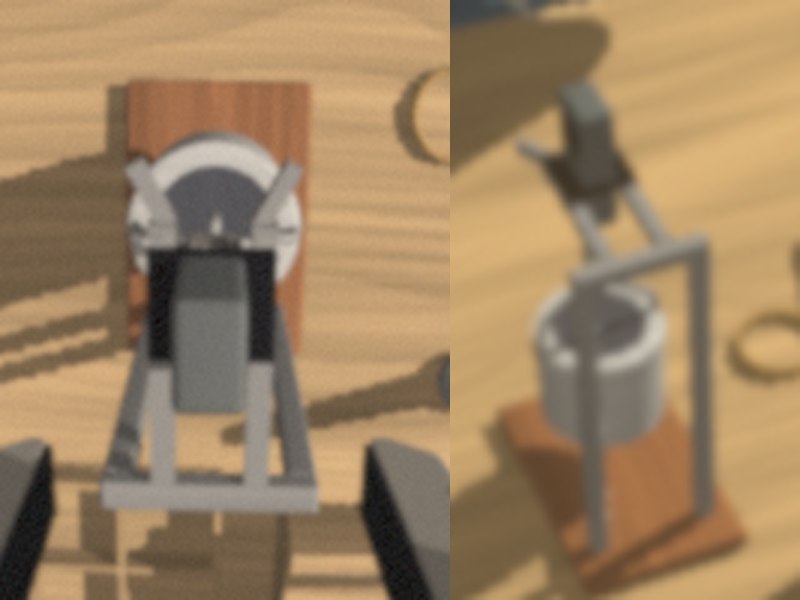

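{"fn": "play_rows", "kwargs": {
  "slide": [
    [0, 0, 0],
    [0, 0, 0],
    [0, 0, 0],
    [0, 0, 0],
    [0, 0, 0],
    [0, 0, 0],
    [0, 0, 0],
    [0, 0, 0],
    [0, 0, 0],
    [0, 0, 0],
    [0, 0, 0],
    [0, 0, 0],
    [0, 0, 0],
    [0, 0, 0],
    [0, 0, 0],
    [0, 0, 0]
  ],
  "turn": [0, 0, 0, 0, 0, 0, 0, 0, 0, 0, 0, 0, 0, 0, 0, 0]
}}

```text
time_s: 30.55
ee_pos: [0.5926, -0.1472, 0.3778]
eef_rot: [0.699, 0.715, 0.011, 0.023]
wrist_force: [-0.0, 0.4, -0.5]
opening: 0.0639
```

```bash
python3 - <<'E'
from h import *
rel(None); m=eyes.camera_model('wrist')
d=np.load('pics/w24_0.npz'); s={'ee_pos':d['p'],'eef_rot':d['q']}
f=lambda p:(p[0]/3+190,p[1]/3+80)
P=[plane(*wray(f(p),s,m),.301) for p in [(175,300),(247,300),(243,412),(176,412)]]
print('scale top',np.round(np.mean(P,0),4))
g=lambda p:(p[0]/5+190,p[1]/5+150)
print('tri top',tri([wray(f((210,356)),s,m),ray('scene',g((582-450,98)))]))
# tin lid centre in scene: ring x 537..665,y 285..372
print('lid at scene, z=.123:',np.round(plane(*ray('scene',g((601-450,328))),.123),4))
# swing: shift of the tin patch between successive scene pictures
a=[]
for i in range(5): a.append((telemetry.state()['time_s'],cv2.cvtColor(eyes.get_image('scene'),cv2.COLOR_RGB2GRAY).astype(np.float32)))
for t,x in a[1:]:
    sh,_=cv2.phaseCorrelate(a[0][1][200:245,203:228],x[200:245,203:228]); print(round(t,2),np.round(sh,3))
E
```

```text
t 30.55 pos [ 0.5926 -0.1472  0.3778] yaw x deg 91.27 toolz [ 0.0487 -0.017  -0.9987] F [-0.02  0.35 -0.53] open 0.0639
scale top [ 0.5948 -0.1479  0.301 ]
tri top (array([ 0.5944444 , -0.14827464,  0.30075632]), [np.float64(0.00026653820723352296), np.float64(0.00026653820723350935)])
lid at scene, z=.123: [ 0.6009 -0.1473  0.123 ]
30.6 [0.55  0.552]
30.65 [0.513 0.496]
30.7 [0.528 0.493]
30.75 [0.488 0.403]
```

```bash
python3 -c "
from h import *
print(hand_in())"
```

```text
the job is handed in; nothing more can be done
None
```

The scale is back in the fork with the tin hanging freely from its hook, and I handed the job in at about 31 s of simulated time. No verdict was reported.

**What I did**
- I gripped the scale across its 22 mm side (fingers stopped at 22.4 mm), lifted it 15 mm over the lips and drew it out.
- I slid the hook under the bail from the robot's side, loaded the spring gradually, and raised the tin about 31 mm. That left its foot about 1 cm above the top of the rest, held still for about 1 s.
- I then carried it back, put the scale down where I had picked it up (measured tool position within 0.2 mm), let go and moved straight up.

**Last checks**
- **Scale position:** its top centre measured (0.5944, -0.1483, 0.3008) m from two views. It was (0.594, -0.1475, 0.301) m before the grasp, so it is back in its place.
- **Tin and gripper:** the pictures show the tin level, clear of the stand's foot and hanging from the hook. The gripper is above and clear of everything, with about zero wrist force.

**What disagreed or was uncertain**
- **Tin position:** a rough single-view reading put its lid about 6 mm off the scale's axis in x. The height I assumed for the lid could explain this, and I did not resolve it.
- **Swing check:** it showed a constant half-pixel offset after the first frame, with no further motion. I took that as a bias, not a swing.
- **Tin weight:** with force noise of about 0.5 N, my estimate is only rough, 0.25 to 0.3 kg.
- **Tool tilt:** the tool drifted up to about 0.05 rad off vertical over the run. The interface gave no way to correct this, but the scale itself hung upright on release.

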